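# Rebuild the cake-turntable spindle

## Task

Reassemble the spindle of the decorating turntable on the grey pedestal: slide the white spacer onto the upright spindle first, then the brass washer on top of it, and last the blue hub as the retainer. The hub only goes fully home, flat on the washer, when the cross-shaped socket underneath it drops over the flat tang on top of the spindle, so find that fit by feel, pressing gently while turning it; force nothing, and leave the custard cup and the other things on the table where they are.

Things in the scene. Friction and masses are not known exactly. Their poses are not given: they have to be found in the camera images.
- pedestal: Turntable pedestal fixed to the worktop: round grey foot, 120 mm across, tapering up to a steel bearing collar, 48 mm across, whose flat top is 36 mm above the worktop. Origin: centre of the underside, on the axis of the upright spindle; z up.
- spindle_top (a point): Top centre of the spindle, 78 mm above the worktop. Spindle: steel, 20 mm round up to 66 mm, then a flat brass tang 18.4 wide, 8 thick, 12 tall. The tang's direction differs every time and no listed pose (this one included) tells it. The spindle resists turning with 0.08 N m and is sprung: it yields straight down by 5 mm at most (about 3 N to start, 9 N at the stop, then rigid).
- spacer: White plastic spacer ring lying flat: 46 mm outer diameter, 23 mm bore, 20 mm thick, about 50 g. Origin: centre of the underside, z along the bore. Home: underside 36 mm above the pedestal's origin, on the collar.
- washer: Thick flat brass washer lying flat: 50 mm outer diameter, 23 mm bore, 6 mm thick, about 60 g. Origin: centre of the underside, z along the bore. Home: underside 56 mm above the pedestal's origin, on the spacer.
- hub: Blue ribbed hub (retaining knob), a cylinder 52 mm across (54 over its ribs, for looks only), 38 mm tall, about 150 g, standing upright; grip it anywhere on its side. Origin: centre of the underside, z up. Home: underside 62 mm above the pedestal's origin, flat on the washer; while the tang is not in the socket it stops 10 mm higher, on the tang's top.
- hub_socket (a point): Mouth of the hub's cross-shaped socket, on its axis, 6 mm above the underside; below it is a round bore of 23 mm. Socket: two slots 10.5 mm wide crossing along the hub's x and y, 14 mm deep, so it takes the tang every 90 degrees, within about 7 degrees. Once a slot has caught the tang, turning the hub further turns the spindle with it.
- custard_cup: Paper portion cup of custard, 59 mm across, 43 mm tall, standing beyond the pedestal; leave it alone. Origin: centre of the underside.
- small_ring_cutter: Open steel pastry ring, 55 mm across, 31 mm tall, not a part of the turntable; leave it alone. Origin: centre of the underside.
- kitchen_timer: White wind-up timer, 68 mm across, 56 mm tall, near the front edge to the right; leave it alone. Origin: centre of the underside.
- masking_tape: Roll of masking tape lying flat, 82 mm across, 24 mm tall, to the right, not a part of the turntable; leave it alone. Origin: centre of the underside.
Things that resemble listed ones, but are neither listed nor needed, are in the scene too. There is more than one size of the hub; the job needs the smaller. Several things have the shape of the pedestal; the one meant has the colours described above.

How it is judged:
By the outcome, as a careful person would: the job done as asked, in the order asked, and still so for the second after the job is handed in, with the robot touching nothing.
It also fails if it takes over 72 s, if anything falls off the work surface, if the arm or the gripper's body presses on something with over 40 N, if the wrist force passes 120 N, or if a joint passes its speed limit or range.

## Robot

A 6-joint arm with a two-finger parallel gripper is mounted at the origin on a cart in front of the work surface, level with it; the furniture and walls round the work are solid. World frame = base frame: x ahead of the robot, y to its left, z up, the work surface at z = 0. Lengths are in m, angles in rad, forces in N, time in s.
With the tool pointing down it reaches from about 0.375 to 0.975 m from the base axis. Payload 3.8 kg.
Tool frame: the origin (TCP) lies between the finger pads; the fingertips stand 25 mm ahead of it and the grasp point (between the pads) lies 6 mm ahead of it; z points along the fingers, y is the direction in which the jaws open and shut (so a half turn about z gives the same grasp; the last joint's range is limited). The gripper opens to 85 mm and grips with 20 to 120 N. Pads are 22 mm wide; open, the fingers measure 114 mm over their backs; the gripper's body (76 mm by 85 mm) begins 54 mm behind the grasp point. The pads swing forward as they close: fully open they stand 13 mm farther back than shut.
Start: joints at [-1.185, 0.264, 1.604, -0, 1.274, -0.037], TCP at [0.277, -0.616, 0.235] pointing down, gripper open.
Joint ranges: [-2.63, 2.63], [-0.94, 2.18], [0.31, 2.57], [-1.31, 4.45], [0, 2.66], [-2.55, 2.55]. Speed limits (rad/s): [2.57, 2.57, 3.14, 3.14, 3.14, 3.14].

## Interface

Orientations are given as a rotation vector (axis times angle).
In Python, from rig import env gives the robot as it stands.
- The arm moves only by the shell command python3 -m jog 'ROWS'. ROWS is JSON, a list of rows, each an object of numbers: "gripper": the finger opening in m, from 0 to 0.0854; "tx", "ty", "tz": the shift along the tool's x, y, z in m; "twist": the turn about the tool's z in degrees. A call has 1 to 5 rows; each row is the pose to reach, as a shift and turn from the pose measured when the call began, along the tool's axes at that moment; what a row does not reach only later rows make up. A row lasts 1/12 s, in which the tool goes at most 41.7 mm and 7.16 degrees, less where a joint would pass 70% of its speed; a pose out of reach is approached as far as the arm can. A call with a gripper value outside its range is refused whole. The fingers move at their own pace and stop on an object; the grip force is fixed at half the most. Time passes only in rows, so rows that repeat a pose let the fingers close. It gives the time, the measured TCP pose, the force and the opening at its end, in the units of the state.
- env.read_state(): the state, without advancing time (a new reading comes with each control period).
- env.snapshot(name): name is "scene" or "side" or "wrist"; returns a dict with "pixels" (400x640x3 uint8, red, green, blue), "vfov" (degrees; the focal length in pixels is half the picture's height over the tangent of half this angle, whatever the lens; pixels are square), "cx", "cy" (the principal point, pixels), "view" (4x4, takes a point from world to camera coordinates). Camera axes: x right, y up, looking along -z (the intrinsics and any distortion apply to the point x, -y, -z); pixel columns grow to the right and rows downward; lengths in m; the calibration is good to about 2 mm. A picture is of the moment at which its call begins. There is no depth.
- env.finish_job(): hands the job in, once; it reports no verdict.
The state is a dict: "clock": time; "joint_positions": joint angles; "joint_velocities": joint speeds; "tau": joint torques, N m; "tool_pos": TCP position; "tool_rot": TCP orientation; "force": force on the tool from outside, world axes, zero at the start; "ft_torque": the same for the moment, N m; "finger_gap": finger opening in m.
Only numpy, scipy, OpenCV 4.12 (cv2) and the standard library are available. Lean on these libraries where they do the work, as an engineer would, in place of code of your own. Each camera call takes 0.05 s, during which the arm holds its last target. There are 200 camera calls.

## Working session

There is one attempt and no reset: what is moved stays moved. The work goes in short steps, Python scripts to look and compute and a shell command to move; the robot and the scene stay as the last step left them, time stands still between calls to the robot, and variables do not carry over. Pictures are saved under pics/ and viewed, about 8 in all and at most 12, crops included, and the job is handed in when it is done.

```bash
mkdir -p pics; ls
cat > h.py <<'E'
import numpy as np, cv2, json
from rig import env
def snap(name, fn):
    s=env.snapshot(name); cv2.imwrite('pics/'+fn+'.png', s['pixels'][:,:,::-1])
    np.savez('pics/'+fn+'.npz', **{k:np.array(v) for k,v in s.items()}); return s
def load(fn): return dict(np.load('pics/'+fn+'.npz'))
def f(s): return 200/np.tan(np.radians(float(s['vfov']))/2)
def ray(s,u,v):
    V=np.array(s['view']); R=V[:3,:3]; c=-R.T@V[:3,3]
    d=R.T@np.array([(u-s['cx'])/f(s),-(v-s['cy'])/f(s),-1.]); return c,d
def at(s,u,v,z):
    c,d=ray(s,u,v); return c+d*(z-c[2])/d[2]
def proj(s,p):
    V=np.array(s['view']); q=V[:3,:3]@np.array(p)+V[:3,3]
    return s['cx']-f(s)*q[0]/q[2], s['cy']+f(s)*q[1]/q[2]
def st():
    s=env.read_state(); print({k:np.round(v,4).tolist() for k,v in s.items() if k not in('tau','joint_velocities')}); return s
E
python3 - <<'E'
from h import *
a=snap('scene','scene0');b=snap('side','side0');
for s in(a,b): print({k:v for k,v in s.items() if k!='pixels'})
st()
E
```

```text
pics
{'vfov': 46.46032267578992, 'cx': 321.7327511267733, 'cy': 191.51422980084325, 'view': array([[-0.80946728, -0.58716025,  0.00235687,  0.37052131],
       [ 0.42852752, -0.58802037,  0.68600015, -0.34050314],
       [-0.40140614,  0.55630466,  0.72759758, -1.1307263 ],
       [ 0.        ,  0.        ,  0.        ,  1.        ]])}
{'vfov': 52.211907414504346, 'cx': 316.3613001278183, 'cy': 197.2629325536891, 'view': array([[-0.98332406, -0.18096286,  0.01806197,  0.51347561],
       [ 0.12018251, -0.57207181,  0.81135073, -0.19322913],
       [-0.1364916 ,  0.79999143,  0.58428055, -1.06588797],
       [ 0.        ,  0.        ,  0.        ,  1.        ]])}
{'clock': 0.1, 'joint_positions': [-1.1849, 0.2647, 1.6053, -0.0, 1.2737, -0.0369], 'tool_pos': [0.2767, -0.6149, 0.2337], 'tool_rot': [-3.0696, -0.6588, 0.0006], 'force': [-0.2605, -0.8111, 0.7458], 'ft_torque': [0.0493, 0.0153, 0.006], 'finger_gap': 0.0853}
```

View pics/scene0.png

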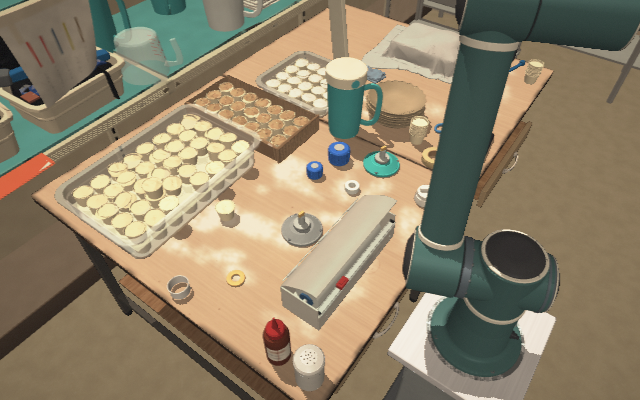

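View pics/side0.png

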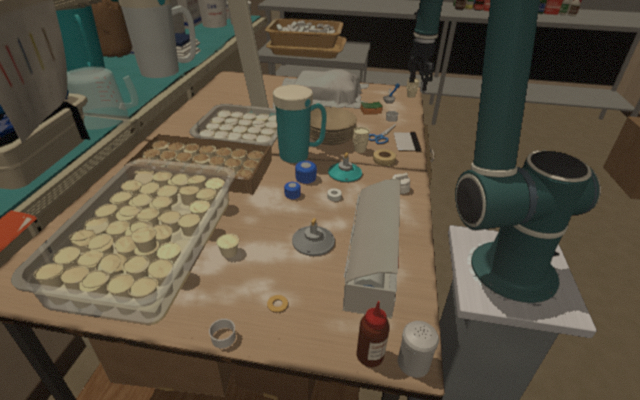

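Scene: the pedestal candidates are the grey one (302,228) and a teal one (381,163). The grey one is meant. The hubs are at (315,170), small, and (339,153), large. The white ring (352,187) is probably the spacer, the yellow ring (235,278) the washer, and the cup is at (226,212). I'll triangulate these and make one enlarged crop to confirm.

Run:
```python
from h import *
a=load('scene0');b=load('side0')
P={'pedestal top collar(z.036)':((302,222),(313,236),.036),'spindle top':((300,212),(313.5,221),.078),'hubS top':((315,164),(292,185),.038),'hubL top':((339,146),(306,166),.045),
'spacer top':((352,184),(335,192),.02),'washer':((235.5,276.5),(278,302.5),.006),'cup top':((226,205),(228,241),.043)}
for k,(p,q,z) in P.items():
    c1,d1=ray(a,*p);c2,d2=ray(b,*q)
    t=np.linalg.lstsq(np.c_[d1,-d2],c2-c1,rcond=None)[0]
    x,y=c1+d1*t[0],c2+d2*t[1]
    print(k,np.round(at(a,*p,z)*1000),np.round(at(b,*q,z)*1000),'tri',np.round((x+y)*500),'gap',round(np.linalg.norm(x-y)*1000,1))
A=cv2.resize(a['pixels'][130:260,270:410],None,fx=3.5,fy=3.5,interpolation=2)
B=cv2.resize(a['pixels'][250:310,150:260],None,fx=2.8,fy=2.8,interpolation=2)
C=np.zeros((A.shape[0],A.shape[1]+B.shape[1],3),np.uint8);C[:,:A.shape[1]]=A;C[:B.shape[0],A.shape[1]:]=B
D=cv2.resize(b['pixels'][215:260,280:345],(B.shape[1],213),interpolation=2);C[200:413,A.shape[1]:]=D
cv2.imwrite('pics/crop1.png',C[:,:,::-1]);print(C.shape)
```

```text
pedestal top collar(z.036) [530.  -4.  36.] [531.   9.  36.] tri [536. -12.  20.] gap 5.3
spindle top [534.  -2.  78.] [532.  -4.  78.] tri [532.   0.  82.] gap 0.6
hubS top [ 641. -216.   38.] [ 642. -218.   38.] tri [ 642. -217.   38.] gap 1.1
hubL top [ 624. -326.   45.] [ 620. -330.   45.] tri [ 617. -316.   54.] gap 1.9
spacer top [ 506. -227.   20.] [ 505. -233.   20.] tri [ 503. -220.   28.] gap 1.4
washer [574. 228.   6.] [573. 224.   6.] tri [571. 230.  12.] gap 1.1
cup top [744.  80.  43.] [745.  82.  43.] tri [747.  77.  38.] gap 0.3
(455, 798, 3)
```

View pics/crop1.png

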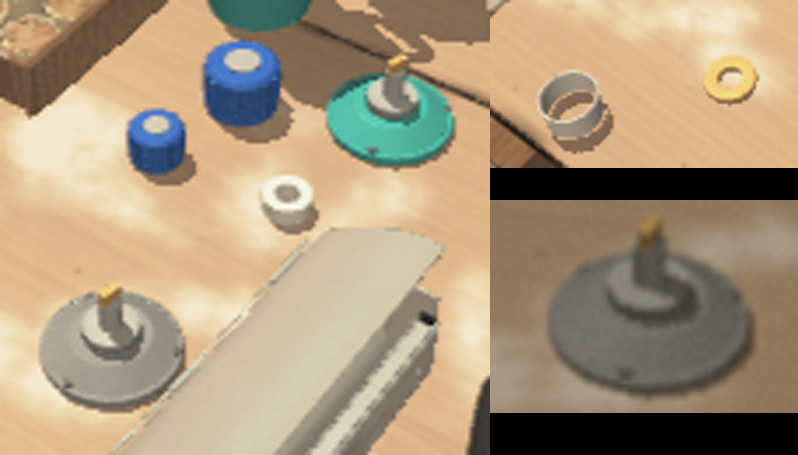

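Confirmed: the small hub (315,170) matches 52 mm across and 38 mm tall, the grey pedestal is (302,228), the white spacer (352,187) and the brass washer (235,278). Next I'll work out the box's extent and the first move.

```bash
cat >> h.py <<'E'
from scipy.spatial.transform import Rotation as Ro
def go(x,y,z,yaw=None):
    """shift in tool axes (mm) and twist to reach TCP world x,y,z (mm); yaw = direction of jaw axis (deg, mod 180)"""
    s=env.read_state(); R=Ro.from_rotvec(s['tool_rot']).as_matrix()
    d=R.T@(np.array([x,y,z])-np.array(s['tool_pos'])*1000)
    cur=np.degrees(np.arctan2(R[1,1],R[0,1])); print('pos',np.round(np.array(s['tool_pos'])*1000,1),'jaw yaw',round(cur,1),'tilt z',np.round(R[:,2],4),'F',np.round(s['force'],1),'gap',round(s['finger_gap']*1000,1),'t',round(s['clock'],2),'j6',round(s['joint_positions'][5],2))
    tw=0 if yaw is None else -((yaw-cur+90)%180-90)
    print('tx,ty,tz mm',np.round(d,1),'twist',round(tw,1))
E
python3 - <<'E'
from h import *
a=load('scene0');b=load('side0')
for k,p,q in [('farL',(364,196),(362,184)),('farR',(396,200),(400,182)),('nearL',(284,284),(349,284))]:
    c1,d1=ray(a,*p);c2,d2=ray(b,*q)
    t=np.linalg.lstsq(np.c_[d1,-d2],c2-c1,rcond=None)[0]
    x,y=c1+d1*t[0],c2+d2*t[1]; print(k,np.round((x+y)*500),np.round(np.linalg.norm(x-y)*1000))
go(505,-230,160,-90)
E
```

```text
farL [ 412. -128.  124.] 18.0
farR [ 315. -136.  149.] 2.0
nearL [413. 213.  96.] 6.0
pos [ 276.7 -614.9  233.7] jaw yaw -65.8 tilt z [-8.e-04  2.e-03 -1.e+00] F [-0.3 -0.8  0.7] gap 85.3 t 0.1 j6 -0.04
tx,ty,tz mm [ 366.1 -257.2   74.3] twist 24.2
```

```bash
python3 -m jog '[{"tx":0.04,"ty":-0.028,"tz":0.01,"twist":5},{"tx":0.075,"ty":-0.052,"tz":0.015,"twist":10},{"tx":0.107,"ty":-0.075,"tz":0.02,"twist":15},{"tx":0.14,"ty":-0.1,"tz":0.025,"twist":20},{"tx":0.17,"ty":-0.12,"tz":0.03,"twist":24}]' && python3 -c "
from h import *
go(505,-230,160,-90)"
```

```text
validation failed for argument at $[0]...
```

```bash
python3 -m jog '[{"gripper":0.085,"tx":0.035,"ty":-0.022,"tz":0.01,"twist":5},{"gripper":0.085,"tx":0.068,"ty":-0.045,"tz":0.015,"twist":10},{"gripper":0.085,"tx":0.1,"ty":-0.068,"tz":0.02,"twist":15},{"gripper":0.085,"tx":0.133,"ty":-0.09,"tz":0.025,"twist":20},{"gripper":0.085,"tx":0.165,"ty":-0.113,"tz":0.03,"twist":24}]' && python3 -c "
from h import *
go(505,-230,160,-90)"
```

```text
clock: 0.52
tool_pos: [0.3811, -0.4423, 0.2031]
tool_rot: [-3.139, 0.001, 0.002]
force: [0.6, 0.8, -0.9]
finger_gap: 0.085
pos [ 381.1 -442.3  203.1] jaw yaw -90.1 tilt z [-0.0012  0.0028 -1.    ] F [ 0.6  0.8 -0.9] gap 85.0 t 0.52 j6 0.67
tx,ty,tz mm [ 123.7 -212.3   43.5] twist -0.1
```

```bash
python3 -m jog '[{"gripper":0.085,"tx":0.022,"ty":-0.035,"tz":0.01,"twist":0},{"gripper":0.085,"tx":0.042,"ty":-0.07,"tz":0.015,"twist":0},{"gripper":0.085,"tx":0.062,"ty":-0.105,"tz":0.02,"twist":0},{"gripper":0.085,"tx":0.082,"ty":-0.14,"tz":0.025,"twist":0},{"gripper":0.085,"tx":0.102,"ty":-0.175,"tz":0.03,"twist":0}]' && python3 -m jog '[{"gripper":0.075,"tx":0.021,"ty":-0.036,"tz":0.013,"twist":0},{"gripper":0.075,"tx":0.021,"ty":-0.036,"tz":0.013,"twist":0},{"gripper":0.075,"tx":0.021,"ty":-0.036,"tz":0.013,"twist":0}]' && python3 -c "
from h import *
go(505,-230,160,-90)
s=snap('wrist','w1');print(s['view'],s['vfov'],s['cx'],s['cy']);print(proj(s,[.505,-.23,.02]))"
```

```text
clock: 0.93
tool_pos: [0.4835, -0.2651, 0.1728]
tool_rot: [-3.138, 0.002, 0.003]
force: [-0.3, -0.4, -0.1]
finger_gap: 0.0851
clock: 1.18
tool_pos: [0.5044, -0.2264, 0.1583]
tool_rot: [-3.137, -0.005, 0.007]
force: [-1.1, 0.2, -0.9]
finger_gap: 0.0744
pos [ 504.4 -226.4  158.3] jaw yaw -89.8 tilt z [-0.0044  0.0046 -1.    ] F [-1.1  0.2 -0.9] gap 74.4 t 1.18 j6 1.1
tx,ty,tz mm [ 0.5  3.6 -1.7] twist 0.2
[[ 0.0035358  -0.99998436 -0.00433239 -0.22629734]
 [ 0.95149121  0.00469717 -0.30764008 -0.46130865]
 [ 0.30765562 -0.00303448  0.95149294 -0.46230797]
 [ 0.          0.          0.          1.        ]] 66.04567108179975 318.1516921597958 198.73193682708848
(np.float64(323.9347836645189), np.float64(185.91734203595047))
```

View pics/w1.png

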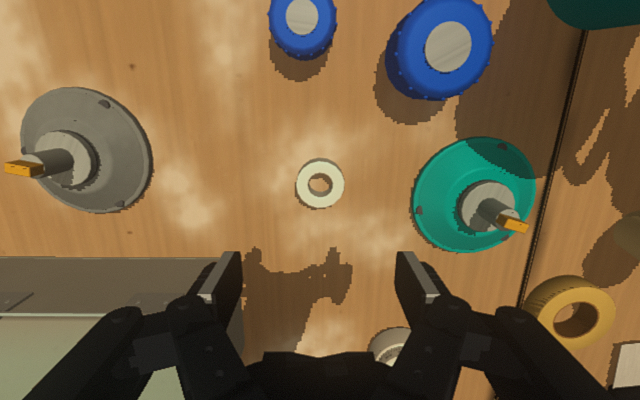

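Wrist view: spacer at (320,183), small hub top at (302,16), pedestal at left with its collar at (70,158). I'll measure the spacer by fitting a circle on its top plane.

```bash
cat >> h.py <<'E'
def circ(s,u,v,half,z,lo,hi,hsv=True,save=None):
    """largest blob in HSV range round (u,v): outer contour back-projected to plane z, circle fit (mm)"""
    u,v=int(u),int(v);y0,x0=max(v-half,0),max(u-half,0)
    im=s['pixels'][y0:v+half,x0:u+half]
    m=cv2.inRange(cv2.cvtColor(im,cv2.COLOR_RGB2HSV),np.array(lo),np.array(hi))
    if save: cv2.imwrite('pics/'+save+'.png',np.hstack([im[:,:,::-1],cv2.cvtColor(m,cv2.COLOR_GRAY2BGR)]))
    cs,hi_=cv2.findContours(m,cv2.RETR_CCOMP,cv2.CHAIN_APPROX_NONE)
    k=max(range(len(cs)),key=lambda i:cv2.contourArea(cs[i]) if hi_[0][i][3]<0 else 0)
    out=[]
    for i in [k]+[j for j in range(len(cs)) if hi_[0][j][3]==k and cv2.contourArea(cs[j])>60]:
        c=cs[i][:,0,:]+[x0,y0]
        P=np.array([at(s,p[0],p[1],z)[:2] for p in c])*1000
        A=np.c_[2*P,np.ones(len(P))]
        w=np.ones(len(P))
        for _ in range(15):
            q=np.linalg.lstsq(A*w[:,None],(P**2).sum(1)*w,rcond=None)[0];r=np.sqrt(q[2]+q[0]**2+q[1]**2)
            e=np.hypot(*(P-q[:2]).T)-r; w=1/(1+(e/.7)**2)
        out.append((round(q[0],1),round(q[1],1),'r',round(r,1),'rms',round(e.std(),1)))
    return out
E
python3 - <<'E'
from h import *
s=load('w1')
print(np.array(cv2.cvtColor(s['pixels'],cv2.COLOR_RGB2HSV))[183,[280,292,300,305,320,337,341,350]].tolist())
print(circ(s,320,183,40,.02,(0,0,175),(179,48,255),save='m1'))
E
```

```text
[[17, 104, 204], [17, 115, 200], [28, 54, 211], [27, 54, 211], [17, 127, 189], [27, 55, 209], [28, 55, 210], [16, 140, 175]]
[(np.float64(518.8), np.float64(-227.3), 'r', np.float64(9.5), 'rms', np.float64(0.9))]
```

Run:
```python
from h import *
s=load('w1')
h=cv2.cvtColor(s['pixels'],cv2.COLOR_RGB2HSV)
print([h[r,320].tolist() for r in range(155,212,3)])
```

```text
[[18, 104, 203], [19, 86, 140], [27, 53, 178], [31, 48, 211], [28, 53, 210], [27, 55, 212], [18, 102, 133], [17, 122, 109], [17, 123, 195], [17, 124, 189], [16, 128, 189], [17, 129, 188], [17, 117, 165], [20, 78, 130], [33, 46, 195], [28, 52, 211], [27, 56, 210], [26, 58, 214], [16, 126, 178]]
```

Run:
```python
from h import *
s=load('w1')
print(ray(s,320,183)[0])
print(circ(s,320,183,40,.02,(21,0,165),(60,75,255),save='m1'))
# pedestal tang top & hub top for planning
h=cv2.cvtColor(s['pixels'],cv2.COLOR_RGB2HSV)
m=cv2.inRange(h[140:190,0:60],np.array((10,150,90)),np.array((30,255,255)));m=cv2.morphologyEx(m,cv2.MORPH_OPEN,np.ones((3,3)))
ys,xs=np.nonzero(m);print('tang px',len(xs),xs.mean(),ys.mean()+140, at(s,xs.mean(),ys.mean()+140,.078))
go(505,-230,100,-90)
```

```text
[ 0.58196291 -0.22552982  0.29698533]
[(np.float64(506.5), np.float64(-226.2), 'r', np.float64(21.8), 'rms', np.float64(0.3)), (np.float64(506.3), np.float64(-226.2), 'r', np.float64(12.2), 'rms', np.float64(0.2))]
tang px 409 18.286063569682153 167.55256723716383 [ 0.53391369 -0.00663932  0.078     ]
pos [ 504.3 -228.1  159. ] jaw yaw -89.9 tilt z [-0.0036  0.0035 -1.    ] F [ 1.  -0.3 -0.8] gap 75.1 t 1.23 j6 1.1
tx,ty,tz mm [ 0.9  2.2 59. ] twist 0.1
```

```bash
python3 -m jog '[{"gripper":0.065,"tx":0.002,"ty":-0.002,"tz":0.04,"twist":0.1},{"gripper":0.065,"tx":0.002,"ty":-0.002,"tz":0.075,"twist":0.1},{"gripper":0.065,"tx":0.002,"ty":-0.002,"tz":0.105,"twist":0.1},{"gripper":0.065,"tx":0.002,"ty":-0.002,"tz":0.122,"twist":0.1},{"gripper":0.065,"tx":0.002,"ty":-0.002,"tz":0.127,"twist":0.1}]' && python3 -m jog '[{"gripper":0.065,"tx":0,"ty":0,"tz":0.0,"twist":0}]' && python3 -c "
from h import *
go(506.4,-226.2,28,-90)
s=snap('wrist','w2')"
```

```text
clock: 1.65
tool_pos: [0.5022, -0.226, 0.0284]
tool_rot: [-3.136, 0.003, 0.015]
force: [-1.0, 0.2, -0.1]
finger_gap: 0.0647
clock: 1.73
tool_pos: [0.5013, -0.2271, 0.0276]
tool_rot: [-3.135, 0.006, 0.018]
force: [-0.3, 0.3, 0.3]
finger_gap: 0.0653
pos [ 501.3 -227.1   27.6] jaw yaw -90.2 tilt z [-0.0113  0.0066 -0.9999] F [-0.3  0.3  0.3] gap 65.3 t 1.73 j6 1.1
tx,ty,tz mm [ 5.1 -0.9 -0.4] twist -0.2
```

View pics/w2.png

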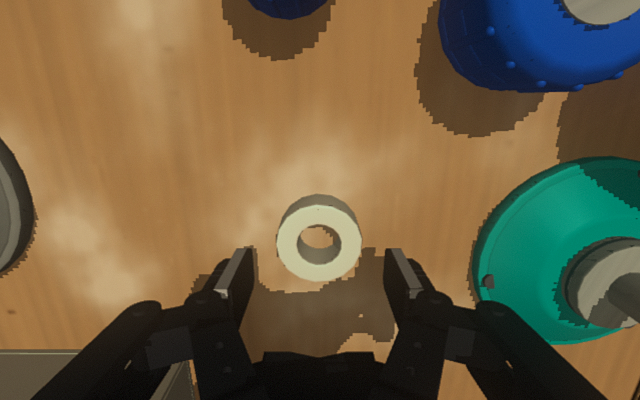

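```bash
python3 - <<'E'
from h import *
s=load('w2')
print(circ(s,320,243,50,.02,(21,0,165),(60,75,255)))
p=env.read_state()['tool_pos'];R=Ro.from_rotvec(env.read_state()['tool_rot']).as_matrix()
print('grasp pt px',proj(s,p+R[:,2]*.006),'tip px',proj(s,p+R[:,2]*.025))
E
python3 -m jog '[{"gripper":0.065,"tx":0.005,"ty":-0.001,"tz":0,"twist":0},{"gripper":0.065,"tx":0.005,"ty":-0.001,"tz":0,"twist":0},{"gripper":0.065,"tx":0.005,"ty":-0.001,"tz":0,"twist":0}]' && python3 -c "
from h import *
go(506.4,-226.2,28,-90)"
```

```text
[(np.float64(506.4), np.float64(-226.2), 'r', np.float64(21.8), 'rms', np.float64(0.2)), (np.float64(506.3), np.float64(-226.2), 'r', np.float64(12.1), 'rms', np.float64(0.2))]
grasp pt px (np.float64(320.53619888716764), np.float64(255.1159849960402)) tip px (np.float64(320.28885531506836), np.float64(239.5339751352933))
clock: 2.03
tool_pos: [0.5079, -0.2273, 0.0298]
tool_rot: [-3.137, 0.006, 0.013]
force: [-0.1, 0.4, -0.2]
finger_gap: 0.0648
pos [ 507.9 -227.3   29.8] jaw yaw -90.2 tilt z [-0.0081  0.0048 -1.    ] F [-0.1  0.4 -0.2] gap 64.8 t 2.03 j6 1.11
tx,ty,tz mm [-1.4 -1.1  1.9] twist -0.2
```

```bash
python3 -m jog '[{"gripper":0.065,"tx":-0.001,"ty":-0.001,"tz":0.001,"twist":0},{"gripper":0.03,"tx":-0.001,"ty":-0.001,"tz":0.001,"twist":0},{"gripper":0.03,"tx":-0.001,"ty":-0.001,"tz":0.001,"twist":0},{"gripper":0.03,"tx":-0.001,"ty":-0.001,"tz":0.001,"twist":0},{"gripper":0.03,"tx":-0.001,"ty":-0.001,"tz":0.001,"twist":0}]' && python3 -c "
from h import *
go(533.5,-4,150,-90)"
```

```text
clock: 2.45
tool_pos: [0.5068, -0.2262, 0.029]
tool_rot: [-3.137, 0.006, 0.013]
force: [-0.3, 0.2, -0.2]
finger_gap: 0.0297
pos [ 506.8 -226.2   29. ] jaw yaw -90.2 tilt z [-0.0081  0.0047 -1.    ] F [-0.3  0.2 -0.2] gap 29.7 t 2.45 j6 1.11
tx,ty,tz mm [  24.8 -222.8 -120.2] twist -0.2
```

Run:
```python
from h import *
s=snap('wrist','w3')
print(circ(s,320,243,60,.02,(21,0,165),(60,75,255)))
cv2.imwrite('pics/w3c.png',s['pixels'][150:,170:470,::-1])
```

```text
[(np.float64(508.8), np.float64(-226.4), 'r', np.float64(19.7), 'rms', np.float64(4.3))]
```

View pics/w3c.png

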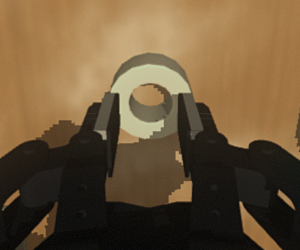

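The gap closed to 30 mm, so the pads look to have passed above the ring rather than round it. I'll lift a little and measure whether the ring moved.

```bash
python3 -m jog '[{"gripper":0.03,"tx":0,"ty":0,"tz":-0.015,"twist":0},{"gripper":0.03,"tx":0,"ty":0,"tz":-0.03,"twist":0},{"gripper":0.03,"tx":0,"ty":0,"tz":-0.03,"twist":0},{"gripper":0.03,"tx":0,"ty":0,"tz":-0.03,"twist":0}]'
python3 - <<'E'
from h import *
go(506.4,-226.2,20,-90)
w=snap('wrist','w4');a=snap('scene','sc4');b=snap('side','sd4')
print(circ(w,320,228,60,.02,(21,0,165),(60,75,255)))
def cr(s,p,h=40):
    u,v=map(int,proj(s,p));return cv2.resize(s['pixels'][v-h:v+h,u-h:u+h],(266,266),interpolation=2)
q=np.array([.506,-.226,.03])
cv2.imwrite('pics/c4.png',np.hstack([cv2.resize(w['pixels'][150:350,220:420],(266,266)),cr(a,q),cr(b,q)])[:,:,::-1])
E
```

```text
clock: 2.83
tool_pos: [0.5079, -0.2267, 0.0596]
tool_rot: [-3.138, 0.006, 0.01]
force: [-0.6, 0.4, -0.5]
finger_gap: 0.0299
pos [ 507.9 -226.7   59.6] jaw yaw -90.2 tilt z [-0.0061  0.0037 -1.    ] F [-0.6  0.4 -0.5] gap 29.9 t 2.83 j6 1.11
tx,ty,tz mm [-1.3 -0.4 39.6] twist -0.2
[(np.float64(506.4), np.float64(-226.2), 'r', np.float64(21.8), 'rms', np.float64(4.5))]
```

View pics/c4.png

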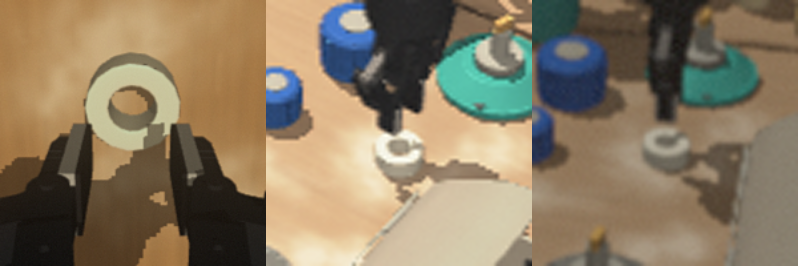

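The spacer has not moved from (506.4,-226.2), so the fingers did close above it. I'll check where the tips really are by drawing predicted tip points in the scene and side crops.

Run:
```python
from h import *
st_=env.read_state();p=np.array(st_['tool_pos']);R=Ro.from_rotvec(st_['tool_rot']).as_matrix()
def cr(fn,h):
    s=load(fn);u,v=map(int,proj(s,p-[0,0,.01]));k=400/(2*h)
    v0=max(v-h,0);im=cv2.resize(s['pixels'][v0:v0+2*h,u-h:u+h],(400,400),interpolation=0)
    for d,c in((0,(255,0,0)),(.025,(0,255,0))):
      for sg in(-1,1):
        a,b=proj(s,p+R[:,2]*d+R[:,1]*sg*.015);cv2.circle(im,(int((a-u+h+.5)*k),int((b-v0+.5)*k)),3,c,1)
    return im
cv2.imwrite('pics/c5.png',np.hstack([cr('sc4',32),cr('sd4',32)])[:,:,::-1])
```

```text
(no output)
```

View pics/c5.png

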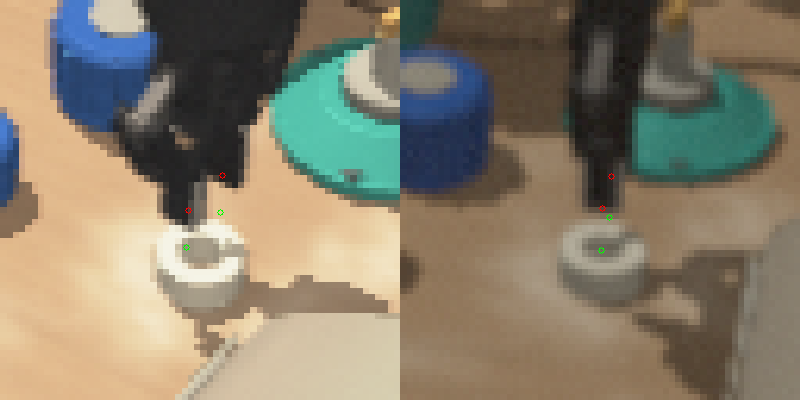

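The real tips end only about 5–8 mm ahead of the TCP level (red marks), not 25. I'll work from that, go lower with the jaws open, and watch the force.

```bash
python3 -m jog '[{"gripper":0.065,"tx":0,"ty":0,"tz":0,"twist":0},{"gripper":0.065,"tx":-0.001,"ty":-0.001,"tz":0,"twist":0},{"gripper":0.065,"tx":-0.001,"ty":-0.001,"tz":0.02,"twist":0},{"gripper":0.065,"tx":-0.001,"ty":-0.001,"tz":0.036,"twist":0},{"gripper":0.065,"tx":-0.001,"ty":-0.001,"tz":0.044,"twist":0}]' && python3 -m jog '[{"gripper":0.065,"tx":0,"ty":0,"tz":0.0,"twist":0}]' && python3 -c "
from h import *
go(506.4,-226.2,14,-90)"
```

```text
clock: 3.4
tool_pos: [0.5032, -0.2238, 0.0116]
tool_rot: [-3.134, 0.006, 0.02]
force: [-0.1, 1.8, 0.2]
finger_gap: 0.0649
clock: 3.48
tool_pos: [0.5014, -0.2229, 0.0094]
tool_rot: [-3.133, 0.006, 0.026]
force: [-0.1, 0.3, 0.3]
finger_gap: 0.0652
pos [ 501.4 -222.9    9.4] jaw yaw -90.2 tilt z [-0.0165  0.009  -0.9998] F [-0.1  0.3  0.3] gap 65.2 t 3.48 j6 1.11
tx,ty,tz mm [ 4.9  3.2 -4.7] twist -0.2
```

```bash
python3 -m jog '[{"gripper":0.065,"tx":0.005,"ty":0.003,"tz":-0.002,"twist":0},{"gripper":0.065,"tx":0.005,"ty":0.003,"tz":-0.002,"twist":0},{"gripper":0.065,"tx":0.005,"ty":0.003,"tz":-0.002,"twist":0},{"gripper":0.065,"tx":0.005,"ty":0.003,"tz":-0.002,"twist":0},{"gripper":0.065,"tx":0.005,"ty":0.003,"tz":-0.002,"twist":0}]' && python3 -c "
from h import *
go(506.4,-226.2,12,-90)" && python3 -m jog '[{"gripper":0.055,"tx":0,"ty":0,"tz":0,"twist":0},{"gripper":0.03,"tx":0,"ty":0,"tz":0,"twist":0},{"gripper":0.03,"tx":0,"ty":0,"tz":0,"twist":0},{"gripper":0.03,"tx":0,"ty":0,"tz":0,"twist":0},{"gripper":0.03,"tx":0,"ty":0,"tz":0,"twist":0}]'&& python3 -c "
from h import *
go(533.5,-6,130,-90)"
```

```text
clock: 3.9
tool_pos: [0.5071, -0.2263, 0.0121]
tool_rot: [-3.133, 0.006, 0.024]
force: [0.1, -0.1, -0.1]
finger_gap: 0.065
pos [ 507.1 -226.3   12.1] jaw yaw -90.2 tilt z [-0.0152  0.0083 -0.9998] F [ 0.1 -0.1 -0.1] gap 65.0 t 3.9 j6 1.11
tx,ty,tz mm [-0.7 -0.1  0.2] twist -0.2
clock: 4.32
tool_pos: [0.5077, -0.2266, 0.0134]
tool_rot: [-3.134, 0.006, 0.022]
force: [-1.7, 0.6, 5.8]
finger_gap: 0.0429
pos [ 507.7 -226.6   13.4] jaw yaw -90.2 tilt z [-0.0142  0.0078 -0.9999] F [-1.7  0.6  5.8] gap 42.9 t 4.32 j6 1.11
tx,ty,tz mm [  23.3 -221.6 -115.3] twist -0.2
```

```bash
python3 -m jog '[{"gripper":0.03,"tx":0,"ty":0,"tz":0,"twist":0},{"gripper":0.03,"tx":0,"ty":0,"tz":0,"twist":0}]' && python3 -m jog '[{"gripper":0.03,"tx":0,"ty":0,"tz":-0.01,"twist":0},{"gripper":0.03,"tx":0,"ty":0,"tz":-0.02,"twist":0},{"gripper":0.03,"tx":0,"ty":0,"tz":-0.03,"twist":0},{"gripper":0.03,"tx":0,"ty":0,"tz":-0.03,"twist":0},{"gripper":0.03,"tx":0,"ty":0,"tz":-0.03,"twist":0}]'
python3 - <<'E'
from h import *
go(533.5,-6,130,-90)
w=snap('wrist','w6');a=snap('scene','sc6');b=snap('side','sd6')
p=np.array(env.read_state()['tool_pos'])
def cr(s):
    u,v=map(int,proj(s,p-[0,0,.01]));v0=max(v-30,0);return cv2.resize(s['pixels'][v0:v0+60,u-30:u+30],(266,266),interpolation=2)
cv2.imwrite('pics/c6.png',np.hstack([cv2.resize(w['pixels'][170:320,245:395],(266,266)),cr(a),cr(b)])[:,:,::-1])
E
```

```text
clock: 4.48
tool_pos: [0.5079, -0.2267, 0.0137]
tool_rot: [-3.134, 0.006, 0.021]
force: [0.5, 0.8, -0.7]
finger_gap: 0.043
clock: 4.9
tool_pos: [0.5095, -0.2275, 0.0453]
tool_rot: [-3.136, 0.006, 0.017]
force: [0.2, 0.5, -1.0]
finger_gap: 0.0427
pos [ 509.5 -227.5   45.3] jaw yaw -90.2 tilt z [-0.0107  0.006  -0.9999] F [ 0.2  0.5 -1. ] gap 42.7 t 4.9 j6 1.11
tx,ty,tz mm [  22.2 -222.1  -83.6] twist -0.2
```

View pics/c6.png

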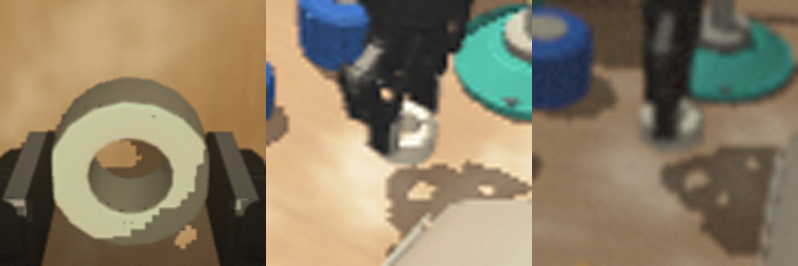

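The spacer is gripped and lifted, held between the pads with its bore showing at (320,265) in the wrist frame. Next I move to a viewing pose short of the spindle.

```bash
python3 -m jog '[{"gripper":0.03,"tx":-0.005,"ty":-0.01,"tz":-0.03,"twist":0},{"gripper":0.03,"tx":-0.012,"ty":-0.03,"tz":-0.06,"twist":0},{"gripper":0.03,"tx":-0.022,"ty":-0.055,"tz":-0.085,"twist":0},{"gripper":0.03,"tx":-0.03,"ty":-0.085,"tz":-0.1,"twist":0},{"gripper":0.03,"tx":-0.035,"ty":-0.12,"tz":-0.105,"twist":0}]' && python3 -m jog '[{"gripper":0.03,"tx":0,"ty":-0.035,"tz":0,"twist":0},{"gripper":0.03,"tx":0,"ty":-0.07,"tz":0,"twist":0},{"gripper":0.03,"tx":0,"ty":-0.1,"tz":0,"twist":0},{"gripper":0.03,"tx":0,"ty":-0.1,"tz":0,"twist":0},{"gripper":0.03,"tx":0,"ty":-0.1,"tz":0,"twist":0}]'
python3 - <<'E'
from h import *
go(470,-6,150,-90)
s=snap('wrist','w7');p=np.array(env.read_state()['tool_pos'])
print('cam',ray(s,0,0)[0],proj(s,[.5335,-.006,.078]))
h=cv2.cvtColor(s['pixels'],cv2.COLOR_RGB2HSV)
m=cv2.inRange(h[:220],np.array((10,150,90)),np.array((30,255,255)));m=cv2.morphologyEx(m,cv2.MORPH_OPEN,np.ones((3,3)))
n,l,stt,ce=cv2.connectedComponentsWithStats(m);print(stt[1:].tolist(),ce[1:].tolist())
E
```

```text
clock: 5.47
tool_pos: [0.476, -0.1077, 0.1528]
tool_rot: [-3.135, 0.009, 0.015]
force: [1.0, 0.4, -0.5]
finger_gap: 0.0427
clock: 5.88
tool_pos: [0.476, -0.0064, 0.1528]
tool_rot: [-3.136, 0.004, 0.017]
force: [-0.7, 0.5, -1.1]
finger_gap: 0.0428
pos [476.   -6.4 152.8] jaw yaw -90.1 tilt z [-0.0106  0.0059 -0.9999] F [-0.7  0.5 -1.1] gap 42.8 t 5.88 j6 1.5
tx,ty,tz mm [-6.  -0.3  2.9] twist -0.1
cam [ 0.55440726 -0.00613713  0.29101669] (np.float64(319.75645148972535), np.float64(129.57654207029927))
[[10, 0, 4, 2, 8], [382, 0, 5, 6, 24], [394, 0, 6, 6, 22], [377, 3, 3, 4, 12], [0, 9, 2, 3, 6], [0, 13, 6, 8, 30], [0, 21, 2, 3, 6], [378, 25, 6, 7, 38], [0, 33, 51, 187, 3937], [19, 43, 60, 62, 2343], [149, 70, 6, 6, 24], [166, 71, 3, 3, 9], [128, 86, 3, 3, 9], [26, 105, 3, 3, 9], [146, 105, 3, 5, 15], [24, 108, 11, 19, 121], [130, 109, 3, 3, 9], [158, 110, 3, 3, 9], [140, 113, 6, 11, 44], [50, 114, 3, 3, 9], [165, 114, 3, 3, 9], [133, 117, 4, 3, 12], [35, 121, 5, 4, 18], [128, 121, 5, 9, 28], [161, 121, 9, 7, 27], [132, 122, 13, 10, 80], [148, 122, 7, 8, 27], [305, 123, 27, 16, 325], 
[... 4019 characters left out ...]
], [176.0, 187.5], [189.0, 188.0], [205.0, 188.5], [72.57894736842105, 190.47368421052633], [132.0, 192.0], [171.72, 193.96], [78.6, 194.6], [127.5, 195.8421052631579], [184.52, 195.48], [195.0, 193.0], [138.16666666666666, 196.66666666666666], [93.16666666666667, 200.27777777777777], [160.5, 198.0], [36.0, 200.0], [151.0, 200.0], [181.0, 200.0], [174.5, 202.5], [129.0, 204.0], [138.5, 203.0], [94.875, 208.125], [106.0, 208.0], [154.0, 207.0], [159.0, 207.0], [193.0, 208.5], [27.636363636363637, 212.98181818181817], [86.0, 209.0], [131.0, 209.0], [110.42857142857143, 213.28571428571428], [126.0, 212.0], [157.0, 214.5], [144.15384615384616, 217.57692307692307], [128.0, 217.0], [119.0, 218.5]]
```

View pics/w7.png

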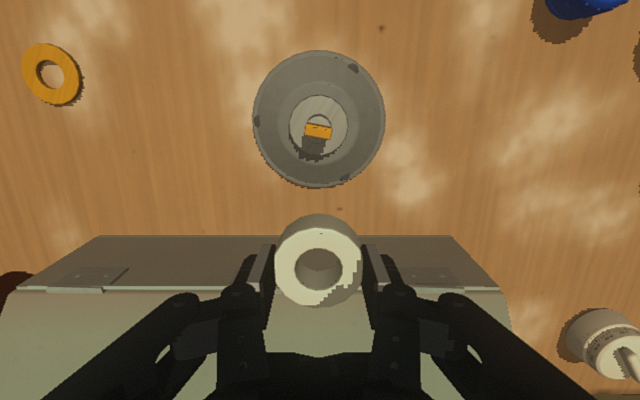

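Wrist view: tang at (318,131) slightly rotated, collar around (318,124), washer at (52,74), and the spacer's bore at (319,267). Now the numbers.

```bash
cat >> h.py <<'E'
def tang(s,u,v,z=.078,half=22):
    u,v=int(u),int(v);h=cv2.cvtColor(s['pixels'],cv2.COLOR_RGB2HSV)[v-half:v+half,u-half:u+half]
    m=cv2.inRange(h,np.array((10,150,90)),np.array((30,255,255)));m=cv2.morphologyEx(m,cv2.MORPH_OPEN,np.ones((3,3)))
    c=max(cv2.findContours(m,0,1)[0],key=cv2.contourArea)[:,0]+[u-half,v-half]
    P=np.array([at(s,a,b,z)[:2]*1000 for a,b in c],np.float32)
    (x,y),(w,hh),an=cv2.minAreaRect(P)
    if w<hh: w,hh,an=hh,w,an+90
    return np.round([x,y,w,hh,an],1)
def holeC(s,u,v,half,z,lo,hi):
    """fit ellipse-ish circle to dark bore: points where radial scan from (u,v) first meets mask"""
    m=cv2.inRange(cv2.cvtColor(s['pixels'],cv2.COLOR_RGB2HSV),np.array(lo),np.array(hi))
    P=[]
    for t in np.radians(np.arange(0,360,4)):
        for r in np.arange(5,half,.5):
            a,b=u+r*np.cos(t),v+r*np.sin(t)
            if m[int(round(b)),int(round(a))]: P.append(at(s,a,b,z)[:2]*1000);break
    P=np.array(P);A=np.c_[2*P,np.ones(len(P))];w=np.ones(len(P))
    for _ in range(15):
        q=np.linalg.lstsq(A*w[:,None],(P**2).sum(1)*w,rcond=None)[0];r=np.sqrt(q[2]+q[0]**2+q[1]**2);e=np.hypot(*(P-q[:2]).T)-r;w=1/(1+(e/.5)**2)
    return np.round([q[0],q[1],r,len(P),np.median(abs(e))],1)
E
python3 - <<'E'
from h import *
s=load('w7')
print('tang',tang(s,318,131))
h=cv2.cvtColor(s['pixels'],cv2.COLOR_RGB2HSV)
print('row124',[h[124,c].tolist() for c in range(246,392,6)])
for lo in ((21,0,165),(21,0,120)):
  print('spacer bore',holeC(s,319,267,40,.1528+.0065,lo,(60,90,255)))
print('washer',circ(s,52,74,50,.006,(10,150,120),(30,255,255)))
print(env.read_state()['tool_pos'])
E
```

```text
tang [532.6  -4.6  18.    8.2  78.9]
row124 [[17, 102, 193], [17, 97, 166], [17, 61, 79], [22, 56, 104], [23, 58, 105], [23, 59, 104], [23, 56, 118], [21, 58, 102], [24, 57, 143], [23, 55, 149], [18, 169, 167], [17, 197, 123], [18, 108, 116], [24, 51, 156], [20, 61, 112], [23, 59, 146], [21, 61, 150], [24, 59, 104], [21, 54, 123], [20, 58, 105], [22, 54, 103], [22, 56, 104], [19, 59, 103], [20, 73, 115], [16, 125, 176]]
spacer bore [ 4.746e+02 -5.200e+00  1.200e+01  9.000e+01  1.000e-01]
spacer bore [ 4.749e+02 -5.100e+00  1.160e+01  9.000e+01  2.000e-01]
washer [(np.float64(567.3), np.float64(245.5), 'r', np.float64(35.0), 'rms', np.float64(7.4)), (np.float64(573.9), np.float64(227.4), 'r', np.float64(11.9), 'rms', np.float64(0.4))]
[ 0.47619083 -0.00735424  0.15286903]
```

```bash
python3 -m jog '[{"gripper":0.03,"tx":0.029,"ty":0,"tz":0.01,"twist":0},{"gripper":0.03,"tx":0.05,"ty":0,"tz":0.03,"twist":0},{"gripper":0.03,"tx":0.0584,"ty":-0.0005,"tz":0.053,"twist":0},{"gripper":0.03,"tx":0.0584,"ty":-0.0005,"tz":0.053,"twist":0},{"gripper":0.03,"tx":0.0584,"ty":-0.0005,"tz":0.053,"twist":0}]'
python3 - <<'E'
from h import *
s=snap('wrist','w8');go(533.7,-6,50)
p=np.array(env.read_state()['tool_pos'])
u,v=proj(s,[p[0]-.001,p[1]+.001,p[2]+.0065]);print(u,v)
for lo in ((21,0,165),(21,0,120)): print('spacer bore',holeC(s,u,v,45,p[2]+.0065,lo,(60,90,255)))
E
```

```text
clock: 6.35
tool_pos: [0.5323, -0.008, 0.0971]
tool_rot: [-3.136, 0.009, 0.025]
force: [0.8, 0.1, -0.3]
finger_gap: 0.0425
pos [533.   -7.9  98.5] jaw yaw -90.3 tilt z [-0.0134  0.0056 -0.9999] F [ 0.4 -0.4  0.1] gap 43.0 t 6.4 j6 1.51
tx,ty,tz mm [ 1.3 -1.6 48.5] twist 0
318.08812377656665 268.9234891164
spacer bore [ 5.317e+02 -6.900e+00  1.190e+01  8.900e+01  1.000e-01]
spacer bore [ 5.32e+02 -6.90e+00  1.15e+01  9.00e+01  1.00e-01]
```

```bash
python3 -m jog '[{"gripper":0.03,"tx":0.001,"ty":-0.0023,"tz":0.002,"twist":0},{"gripper":0.03,"tx":0.001,"ty":-0.0023,"tz":0.002,"twist":0},{"gripper":0.03,"tx":0.001,"ty":-0.0023,"tz":0.002,"twist":0},{"gripper":0.03,"tx":0.001,"ty":-0.0023,"tz":0.002,"twist":0}]'
python3 - <<'E'
from h import *
s=snap('wrist','w9');go(533.5,-5.7,80)
p=np.array(env.read_state()['tool_pos'])
u,v=proj(s,[p[0]-.001,p[1]+.001,p[2]+.0065])
for lo in ((21,0,165),(21,0,120)): print('spacer bore',holeC(s,u,v,45,p[2]+.0065,lo,(60,90,255)))
E
```

```text
clock: 6.73
tool_pos: [0.5343, -0.0057, 0.0974]
tool_rot: [-3.136, 0.009, 0.019]
force: [0.4, -0.6, -0.8]
finger_gap: 0.0429
pos [534.3  -5.6  97.4] jaw yaw -90.3 tilt z [-0.012   0.0054 -0.9999] F [0.5 0.1 0.1] gap 42.6 t 6.78 j6 1.51
tx,ty,tz mm [-0.6  0.2 17.4] twist 0
spacer bore [ 5.329e+02 -4.600e+00  1.210e+01  9.000e+01  1.000e-01]
spacer bore [ 5.332e+02 -4.600e+00  1.160e+01  9.000e+01  1.000e-01]
```

```bash
python3 -m jog '[{"gripper":0.03,"tx":-0.0002,"ty":0,"tz":0.003,"twist":0},{"gripper":0.03,"tx":-0.0002,"ty":0,"tz":0.006,"twist":0},{"gripper":0.03,"tx":-0.0002,"ty":0,"tz":0.009,"twist":0},{"gripper":0.03,"tx":-0.0002,"ty":0,"tz":0.012,"twist":0},{"gripper":0.03,"tx":-0.0002,"ty":0,"tz":0.012,"twist":0}]'&& python3 -c "
from h import *
go(533.7,-5.6,50)"
```

```text
clock: 7.2
tool_pos: [0.5331, -0.0054, 0.0843]
tool_rot: [-3.136, 0.008, 0.022]
force: [-0.8, 0.2, -0.0]
finger_gap: 0.0427
pos [533.1  -5.4  84.3] jaw yaw -90.3 tilt z [-0.0138  0.0056 -0.9999] F [-0.8  0.2 -0. ] gap 42.7 t 7.2 j6 1.51
tx,ty,tz mm [ 1.   0.3 34.3] twist 0
```

```bash
python3 -m jog '[{"gripper":0.03,"tx":0.0003,"ty":0,"tz":0.004,"twist":0},{"gripper":0.03,"tx":0.0004,"ty":0,"tz":0.008,"twist":0},{"gripper":0.03,"tx":0.0005,"ty":0,"tz":0.012,"twist":0},{"gripper":0.03,"tx":0.0006,"ty":0,"tz":0.016,"twist":0},{"gripper":0.03,"tx":0.0006,"ty":0,"tz":0.016,"twist":0}]'&& python3 -c "
from h import *
go(533.5,-5.6,50)"
```

```text
clock: 7.62
tool_pos: [0.5326, -0.0053, 0.067]
tool_rot: [-3.136, 0.008, 0.025]
force: [0.5, -0.8, -0.4]
finger_gap: 0.0429
pos [532.6  -5.3  67. ] jaw yaw -90.3 tilt z [-0.0157  0.0056 -0.9999] F [ 0.5 -0.8 -0.4] gap 42.9 t 7.62 j6 1.51
tx,ty,tz mm [ 1.1  0.3 17. ] twist 0
```

```bash
python3 -m jog '[{"gripper":0.03,"tx":0.0008,"ty":0.0002,"tz":0.004,"twist":0},{"gripper":0.03,"tx":0.001,"ty":0.0002,"tz":0.008,"twist":0},{"gripper":0.03,"tx":0.001,"ty":0.0002,"tz":0.012,"twist":0},{"gripper":0.03,"tx":0.001,"ty":0.0002,"tz":0.015,"twist":0},{"gripper":0.03,"tx":0.001,"ty":0.0002,"tz":0.015,"twist":0}]'&& python3 -c "
from h import *
go(533.5,-5.6,50)"
```

```text
clock: 8.03
tool_pos: [0.5327, -0.0054, 0.0511]
tool_rot: [-3.136, 0.008, 0.027]
force: [-1.3, 0.0, -0.4]
finger_gap: 0.0432
pos [532.7  -5.4  51.1] jaw yaw -90.3 tilt z [-0.0174  0.0058 -0.9998] F [-1.3  0.  -0.4] gap 43.2 t 8.03 j6 1.51
tx,ty,tz mm [0.8 0.2 1.1] twist 0
```

```bash
python3 -m jog '[{"gripper":0.03,"tx":0.0005,"ty":0.0002,"tz":0.0013,"twist":0},{"gripper":0.03,"tx":0.0005,"ty":0.0002,"tz":0.0013,"twist":0}]'&& python3 -m jog '[{"gripper":0.065,"tx":0,"ty":0,"tz":0,"twist":0},{"gripper":0.065,"tx":0,"ty":0,"tz":0,"twist":0},{"gripper":0.065,"tx":0,"ty":0,"tz":0,"twist":0}]' &&python3 -m jog '[{"gripper":0.065,"tx":0,"ty":0,"tz":-0.02,"twist":0},{"gripper":0.065,"tx":0,"ty":0,"tz":-0.05,"twist":0},{"gripper":0.065,"tx":0,"ty":0,"tz":-0.085,"twist":0},{"gripper":0.065,"tx":0,"ty":0,"tz":-0.1,"twist":0},{"gripper":0.065,"tx":0,"ty":0,"tz":-0.1,"twist":0}]'
python3 - <<'E'
from h import *
s=snap('wrist','w10')
u,v=proj(s,[.5326,-.0046,.056]);print(u,v)
for z in(.056,):
  print('bore/top',circ(s,u,v,50,z,(21,0,150),(60,75,255)))
print(tang(s,*proj(s,[.5326,-.0046,.078])))
print('washer px',proj(s,[.574,.2274,.006]))
go(574-2,180,120,-90)
E
```

```text
clock: 8.2
tool_pos: [0.5332, -0.0056, 0.0496]
tool_rot: [-3.136, 0.009, 0.027]
force: [0.4, -0.7, -0.1]
finger_gap: 0.0428
clock: 8.45
tool_pos: [0.5335, -0.0057, 0.0499]
tool_rot: [-3.136, 0.009, 0.026]
force: [0.8, 0.9, -0.5]
finger_gap: 0.0651
clock: 8.87
tool_pos: [0.539, -0.0064, 0.1554]
tool_rot: [-3.136, 0.008, 0.011]
force: [0.7, -0.4, -0.3]
finger_gap: 0.0654
317.8864591805999 206.55543519033685
bore/top [(np.float64(532.0), np.float64(-4.7), 'r', np.float64(21.8), 'rms', np.float64(0.3)), (np.float64(530.5), np.float64(-3.7), 'r', np.float64(13.6), 'rms', np.float64(1.3))]
[534.3  -4.7  18.   11.1  78.9]
washer px (np.float64(70.46832012310031), np.float64(147.92100153141277))
pos [537.4  -6.4 152.9] jaw yaw -90.3 tilt z [-0.0107  0.0053 -0.9999] F [-0.2  0.3 -0.7] gap 65.2 t 8.92 j6 1.51
tx,ty,tz mm [  34.  -186.4   33.5] twist -0.3
```

The spacer is home: top fit at z=56 gives r 21.8 centred (532.0,-4.7). Now the washer.

```bash
python3 -m jog '[{"gripper":0.065,"tx":0.005,"ty":-0.035,"tz":0,"twist":0},{"gripper":0.065,"tx":0.01,"ty":-0.075,"tz":0,"twist":0},{"gripper":0.065,"tx":0.02,"ty":-0.115,"tz":0.01,"twist":0},{"gripper":0.065,"tx":0.03,"ty":-0.15,"tz":0.02,"twist":0},{"gripper":0.065,"tx":0.034,"ty":-0.185,"tz":0.03,"twist":0}]'&& python3 -m jog '[{"gripper":0.065,"tx":0,"ty":-0.025,"tz":0.01,"twist":0},{"gripper":0.065,"tx":0,"ty":-0.045,"tz":0.02,"twist":0},{"gripper":0.065,"tx":0,"ty":-0.048,"tz":0.03,"twist":0},{"gripper":0.065,"tx":0,"ty":-0.048,"tz":0.03,"twist":0},{"gripper":0.065,"tx":0,"ty":-0.048,"tz":0.03,"twist":0}]'
python3 - <<'E'
from h import *
s=snap('wrist','w11');go(573.9,227.4,30,-90)
u,v=proj(s,[.574,.2274,.006]);print(u,v)
print(circ(s,u,v,50,.006,(10,130,100),(30,255,255)),holeC(s,u,v,40,.006,(18,150,150),(30,255,255)))
h=cv2.cvtColor(s['pixels'],cv2.COLOR_RGB2HSV);print([h[int(v),int(u)+k].tolist() for k in range(0,60,6)])
E
```

```text
clock: 9.33
tool_pos: [0.572, 0.1802, 0.1217]
tool_rot: [-3.137, 0.009, 0.018]
force: [0.9, 0.3, 0.2]
finger_gap: 0.0648
clock: 9.75
tool_pos: [0.5701, 0.2274, 0.0897]
tool_rot: [-3.138, 0.008, 0.025]
force: [0.3, -0.3, -1.1]
finger_gap: 0.0652
pos [571.1 227.2  90.8] jaw yaw -90.3 tilt z [-0.0137  0.0038 -0.9999] F [0.2 0.5 0. ] gap 65.2 t 9.8 j6 1.91
tx,ty,tz mm [ 3.7  0.  60.8] twist -0.3
319.92863995659104 199.79142791418326
[(np.float64(568.9), np.float64(234.3), 'r', np.float64(38.6), 'rms', np.float64(7.8)), (np.float64(574.6), np.float64(227.4), 'r', np.float64(10.6), 'rms', np.float64(1.6))] [5.740e+02 2.281e+02 1.210e+01 9.000e+01 2.000e-01]
[[17, 115, 187], [17, 105, 191], [17, 105, 197], [18, 214, 182], [18, 209, 183], [18, 213, 188], [17, 112, 186], [17, 122, 182], [17, 128, 176], [16, 136, 169]]
```

```bash
python3 -m jog '[{"gripper":0.06,"tx":0.002,"ty":-0.001,"tz":0.03,"twist":0},{"gripper":0.06,"tx":0.004,"ty":-0.001,"tz":0.06,"twist":0},{"gripper":0.06,"tx":0.005,"ty":-0.001,"tz":0.072,"twist":0},{"gripper":0.06,"tx":0.005,"ty":-0.001,"tz":0.076,"twist":0},{"gripper":0.06,"tx":0.005,"ty":-0.001,"tz":0.076,"twist":0}]'&& python3 -m jog '[{"gripper":0.06,"tx":0,"ty":0,"tz":0,"twist":0},{"gripper":0.06,"tx":0,"ty":0,"tz":0,"twist":0}]'
python3 - <<'E'
from h import *
go(574.9,227,10.5,-90)
E
```

```text
clock: 10.22
tool_pos: [0.5744, 0.2273, 0.0141]
tool_rot: [-3.138, 0.011, 0.025]
force: [-0.2, -0.1, -0.1]
finger_gap: 0.0601
clock: 10.38
tool_pos: [0.5759, 0.2273, 0.016]
tool_rot: [-3.138, 0.012, 0.02]
force: [0.6, 0.1, -0.4]
finger_gap: 0.0599
pos [575.9 227.3  16. ] jaw yaw -90.4 tilt z [-0.013   0.0039 -0.9999] F [ 0.6  0.1 -0.4] gap 59.9 t 10.38 j6 1.9
tx,ty,tz mm [-0.9  0.3  5.5] twist -0.4
```

```bash
python3 -m jog '[{"gripper":0.06,"tx":-0.001,"ty":0,"tz":0.002,"twist":0},{"gripper":0.06,"tx":-0.001,"ty":0,"tz":0.004,"twist":0},{"gripper":0.06,"tx":-0.001,"ty":0,"tz":0.0055,"twist":0},{"gripper":0.06,"tx":-0.001,"ty":0,"tz":0.0055,"twist":0},{"gripper":0.06,"tx":-0.001,"ty":0,"tz":0.0055,"twist":0}]'&& python3 -c "
from h import *
go(574.9,227,10,-90)" && python3 -m jog '[{"gripper":0.052,"tx":0,"ty":0,"tz":0,"twist":0},{"gripper":0.04,"tx":0,"ty":0,"tz":0,"twist":0},{"gripper":0.04,"tx":0,"ty":0,"tz":0,"twist":0},{"gripper":0.04,"tx":0,"ty":0,"tz":0,"twist":0}]'&& python3 -c "
from h import *
go(574.9,227,10,-90)"
```

```text
clock: 10.8
tool_pos: [0.5747, 0.2274, 0.0105]
tool_rot: [-3.138, 0.012, 0.021]
force: [-0.9, -0.6, 0.5]
finger_gap: 0.0599
pos [574.7 227.4  10.5] jaw yaw -90.4 tilt z [-0.0131  0.0039 -0.9999] F [-0.9 -0.6  0.5] gap 59.9 t 10.8 j6 1.9
tx,ty,tz mm [0.2 0.4 0.5] twist -0.4
clock: 11.13
tool_pos: [0.5747, 0.2274, 0.0104]
tool_rot: [-3.138, 0.012, 0.021]
force: [-0.2, -0.4, -0.1]
finger_gap: 0.0403
pos [574.7 227.4  10.4] jaw yaw -90.4 tilt z [-0.0132  0.0038 -0.9999] F [-0.2 -0.4 -0.1] gap 40.3 t 11.13 j6 1.9
tx,ty,tz mm [0.2 0.4 0.4] twist -0.4
```

The jaws passed above the washer again, so I reopen and go about 5 mm lower, feeling for the table.

```bash
python3 -m jog '[{"gripper":0.06,"tx":0,"ty":0,"tz":0,"twist":0},{"gripper":0.06,"tx":0,"ty":0,"tz":0,"twist":0},{"gripper":0.06,"tx":0,"ty":0,"tz":0.002,"twist":0},{"gripper":0.06,"tx":0,"ty":0,"tz":0.004,"twist":0},{"gripper":0.06,"tx":0,"ty":0,"tz":0.0045,"twist":0}]'&& python3 -c "
from h import *
go(574.9,227,5,-90)" && python3 -m jog '[{"gripper":0.06,"tx":0,"ty":0,"tz":0,"twist":0},{"gripper":0.053,"tx":0,"ty":0,"tz":0,"twist":0},{"gripper":0.053,"tx":0,"ty":0,"tz":0,"twist":0}]'&& python3 -c "
from h import *
go(574.9,227,5,-90)"
```

```text
clock: 11.55
tool_pos: [0.5742, 0.2273, 0.0054]
tool_rot: [-3.138, 0.012, 0.022]
force: [-0.1, -0.1, 0.8]
finger_gap: 0.06
pos [574.2 227.3   5.4] jaw yaw -90.4 tilt z [-0.0139  0.0036 -0.9999] F [-0.1 -0.1  0.8] gap 60.0 t 11.55 j6 1.9
tx,ty,tz mm [0.7 0.3 0.4] twist -0.4
clock: 11.8
tool_pos: [0.5742, 0.2273, 0.0053]
tool_rot: [-3.138, 0.012, 0.022]
force: [0.5, -0.8, -0.7]
finger_gap: 0.0533
pos [574.2 227.3   5.3] jaw yaw -90.4 tilt z [-0.014   0.0035 -0.9999] F [ 0.5 -0.8 -0.7] gap 53.3 t 11.8 j6 1.9
tx,ty,tz mm [0.7 0.3 0.3] twist -0.4
```

```bash
python3 -m jog '[{"gripper":0.04,"tx":0,"ty":0,"tz":0,"twist":0},{"gripper":0.04,"tx":0,"ty":0,"tz":0,"twist":0},{"gripper":0.04,"tx":0,"ty":0,"tz":0,"twist":0},{"gripper":0.04,"tx":0,"ty":0,"tz":0,"twist":0}]'&& python3 -c "
from h import *
go(574.9,227,5,-90)"
```

```text
clock: 12.13
tool_pos: [0.5758, 0.2262, 0.0079]
tool_rot: [-3.139, 0.011, 0.018]
force: [-1.8, -6.8, 12.4]
finger_gap: 0.0399
pos [575.8 226.2   7.9] jaw yaw -90.4 tilt z [-0.0115  0.0022 -0.9999] F [-1.8 -6.8 12.4] gap 39.9 t 12.13 j6 1.9
tx,ty,tz mm [-0.9 -0.8  2.9] twist -0.4
```

```bash
python3 -m jog '[{"gripper":0.04,"tx":0,"ty":0,"tz":-0.006,"twist":0},{"gripper":0.065,"tx":0,"ty":0,"tz":-0.012,"twist":0},{"gripper":0.065,"tx":0,"ty":0,"tz":-0.03,"twist":0},{"gripper":0.065,"tx":0,"ty":0,"tz":-0.03,"twist":0},{"gripper":0.065,"tx":0,"ty":0,"tz":-0.03,"twist":0}]'
python3 - <<'E'
from h import *
s=snap('wrist','w12');go(574.9,227,15,-90)
u,v=proj(s,[.574,.2274,.006]);print(u,v)
print(circ(s,u,v,60,.006,(10,165,100),(30,255,255)),holeC(s,u,v,40,.006,(14,165,120),(30,255,255)))
E
```

```text
clock: 12.55
tool_pos: [0.5775, 0.2268, 0.0393]
tool_rot: [-3.138, 0.011, 0.013]
force: [-0.4, 0.5, -0.2]
finger_gap: 0.0653
pos [576.6 226.5  38.2] jaw yaw -90.4 tilt z [-0.0103  0.0027 -0.9999] F [ 1.  -0.2 -1.2] gap 64.2 t 12.6 j6 1.9
tx,ty,tz mm [-1.4 -0.4 23.2] twist -0.4
319.24709021256996 238.0516949713298
[(np.float64(575.9), np.float64(241.5), 'r', np.float64(24.5), 'rms', np.float64(0.5)), (np.float64(576.0), np.float64(241.1), 'r', np.float64(11.2), 'rms', np.float64(0.5))] [575.4 238.2  13.1  83.    0.9]
```

```bash
python3 -m jog '[{"gripper":0.065,"tx":0.0002,"ty":-0.0138,"tz":0.01,"twist":0},{"gripper":0.065,"tx":0.0003,"ty":-0.0138,"tz":0.02,"twist":0},{"gripper":0.065,"tx":0.0003,"ty":-0.0138,"tz":0.029,"twist":0},{"gripper":0.065,"tx":0.0003,"ty":-0.0138,"tz":0.031,"twist":0},{"gripper":0.065,"tx":0.0003,"ty":-0.0138,"tz":0.031,"twist":0}]'
python3 - <<'E'
from h import *
s=snap('wrist','w13');go(576.5,240.3,2,-90)
u,v=proj(s,[.576,.2413,.006])
print(circ(s,u,v,60,.006,(10,165,100),(30,255,255)))
E
```

```text
clock: 13.02
tool_pos: [0.5745, 0.2397, 0.0045]
tool_rot: [-3.141, 0.01, 0.023]
force: [-0.1, -0.4, -0.6]
finger_gap: 0.0653
pos [575.4 239.9   5.5] jaw yaw -90.4 tilt z [-0.0132  0.0016 -0.9999] F [-0.3 -0.3  0. ] gap 65.0 t 13.07 j6 1.92
tx,ty,tz mm [ 1.1 -0.4  3.5] twist -0.4
[(np.float64(576.1), np.float64(241.6), 'r', np.float64(24.5), 'rms', np.float64(0.7)), (np.float64(576.1), np.float64(241.1), 'r', np.float64(11.2), 'rms', np.float64(0.5))]
```

```bash
python3 -m jog '[{"gripper":0.057,"tx":0.001,"ty":-0.0006,"tz":0,"twist":0},{"gripper":0.057,"tx":0.001,"ty":-0.0006,"tz":0.001,"twist":0},{"gripper":0.057,"tx":0.001,"ty":-0.0006,"tz":0.002,"twist":0},{"gripper":0.057,"tx":0.001,"ty":-0.0006,"tz":0.003,"twist":0},{"gripper":0.057,"tx":0.001,"ty":-0.0006,"tz":0.003,"twist":0}]'
python3 - <<'E'
from h import *
go(576.5,240.3,2,-90)
E
```

```text
clock: 13.48
tool_pos: [0.5765, 0.2404, 0.0027]
tool_rot: [-3.14, 0.011, 0.02]
force: [-0.2, -0.4, -0.0]
finger_gap: 0.0569
pos [576.5 240.4   2.7] jaw yaw -90.4 tilt z [-0.0129  0.0017 -0.9999] F [-0.2 -0.4 -0. ] gap 56.9 t 13.48 j6 1.92
tx,ty,tz mm [0.  0.1 0.7] twist -0.4
```

No table contact yet. Down another 1 mm, then close.

```bash
python3 -m jog '[{"gripper":0.057,"tx":0,"ty":0,"tz":0.001,"twist":0},{"gripper":0.053,"tx":0,"ty":0,"tz":0.001,"twist":0},{"gripper":0.053,"tx":0,"ty":0,"tz":0.001,"twist":0}]'&& python3 -m jog '[{"gripper":0.04,"tx":0,"ty":0,"tz":0,"twist":0},{"gripper":0.04,"tx":0,"ty":0,"tz":0,"twist":0},{"gripper":0.04,"tx":0,"ty":0,"tz":0,"twist":0},{"gripper":0.04,"tx":0,"ty":0,"tz":0,"twist":0}]'
python3 - <<'E'
from h import *
go(576.5,240.3,2,-90)
E
```

```text
clock: 13.73
tool_pos: [0.5765, 0.2404, 0.0017]
tool_rot: [-3.14, 0.011, 0.02]
force: [0.5, -0.1, 0.4]
finger_gap: 0.0532
clock: 14.07
tool_pos: [0.5767, 0.2404, 0.0026]
tool_rot: [-3.14, 0.011, 0.02]
force: [-1.8, -0.9, 4.5]
finger_gap: 0.0461
pos [576.7 240.4   2.6] jaw yaw -90.4 tilt z [-0.0125  0.0017 -0.9999] F [-1.8 -0.9  4.5] gap 46.1 t 14.07 j6 1.92
tx,ty,tz mm [-0.2  0.1  0.7] twist -0.4
```

```bash
python3 -m jog '[{"gripper":0.04,"tx":0,"ty":0,"tz":-0.005,"twist":0},{"gripper":0.04,"tx":0,"ty":0,"tz":-0.02,"twist":0},{"gripper":0.04,"tx":0,"ty":0,"tz":-0.04,"twist":0},{"gripper":0.04,"tx":0,"ty":0,"tz":-0.04,"twist":0},{"gripper":0.04,"tx":0,"ty":0,"tz":-0.04,"twist":0}]'
python3 - <<'E'
from h import *
s=snap('wrist','w14');go(533.5,-5,112,-90)
p=env.read_state()['tool_pos']
for dz in(.0035,-.035):
  u,v=proj(s,[p[0],p[1]+.001,p[2]+dz]);print(u,v)
  print(circ(s,u,v,60,p[2]+dz,(10,165,80),(30,255,255)))
E
```

```text
clock: 14.48
tool_pos: [0.5786, 0.2409, 0.0442]
tool_rot: [-3.139, 0.011, 0.014]
force: [-0.1, -0.5, -2.6]
finger_gap: 0.0462
pos [577.5 240.5  42.8] jaw yaw -90.4 tilt z [-0.0116  0.0021 -0.9999] F [ 0.1  0.1 -1.3] gap 45.9 t 14.53 j6 1.92
tx,ty,tz mm [-43.1 245.7 -69.2] twist -0.4
319.231470863038 264.45665217609456
[(np.float64(577.5), np.float64(242.3), 'r', np.float64(24.9), 'rms', np.float64(0.7)), (np.float64(578.1), np.float64(241.9), 'r', np.float64(10.9), 'rms', np.float64(0.5))]
319.18358809449325 232.45595762842999
[(np.float64(557.1), np.float64(242.5), 'r', np.float64(30.3), 'rms', np.float64(2.9)), (np.float64(555.8), np.float64(242.1), 'r', np.float64(14.1), 'rms', np.float64(0.6))]
```

The washer is held (fits at the held height, r 24.9/10.9). I'll carry it to above the spindle.

```bash
python3 -m jog '[{"gripper":0.04,"tx":-0.004,"ty":0.02,"tz":-0.03,"twist":0},{"gripper":0.04,"tx":-0.01,"ty":0.05,"tz":-0.05,"twist":0},{"gripper":0.04,"tx":-0.018,"ty":0.085,"tz":-0.065,"twist":0},{"gripper":0.04,"tx":-0.026,"ty":0.12,"tz":-0.068,"twist":0},{"gripper":0.04,"tx":-0.03,"ty":0.155,"tz":-0.068,"twist":0}]'&& python3 -m jog '[{"gripper":0.04,"tx":-0.005,"ty":0.035,"tz":0,"twist":0},{"gripper":0.04,"tx":-0.01,"ty":0.065,"tz":0,"twist":0},{"gripper":0.04,"tx":-0.013,"ty":0.089,"tz":0,"twist":0},{"gripper":0.04,"tx":-0.013,"ty":0.089,"tz":0,"twist":0},{"gripper":0.04,"tx":-0.013,"ty":0.089,"tz":0,"twist":0}]'
python3 - <<'E'
from h import *
go(533.1,-6.1,100,-90)
s=snap('wrist','w15')
p=env.read_state()['tool_pos']
u,v=proj(s,[p[0],p[1]+.001,p[2]+.0035])
print(circ(s,u,v,60,p[2]+.0035,(10,165,80),(30,255,255)))
go(533.1,-6.1,100,-90)
E
```

```text
clock: 14.95
tool_pos: [0.5466, 0.0845, 0.1112]
tool_rot: [-3.139, 0.009, 0.017]
force: [0.5, -0.6, -0.8]
finger_gap: 0.0457
clock: 15.37
tool_pos: [0.5319, -0.0055, 0.1099]
tool_rot: [-3.139, 0.013, 0.021]
force: [-0.7, 0.8, -1.0]
finger_gap: 0.0464
pos [531.9  -5.5 109.9] jaw yaw -90.5 tilt z [-0.0132  0.0025 -0.9999] F [-0.7  0.8 -1. ] gap 46.4 t 15.37 j6 1.52
tx,ty,tz mm [1.3 0.6 9.8] twist -0.5
[(np.float64(531.6), np.float64(-4.3), 'r', np.float64(24.5), 'rms', np.float64(0.6)), (np.float64(532.4), np.float64(-4.5), 'r', np.float64(11.0), 'rms', np.float64(0.4))]
pos [532.3  -4.6 110.1] jaw yaw -90.4 tilt z [-0.0128  0.0027 -0.9999] F [ 0.5  0.8 -0. ] gap 45.8 t 15.42 j6 1.52
tx,ty,tz mm [ 0.9  1.5 10. ] twist -0.4
```

```bash
python3 -m jog '[{"gripper":0.04,"tx":0.0002,"ty":0.0007,"tz":0.01,"twist":0},{"gripper":0.04,"tx":0.0003,"ty":0.0007,"tz":0.017,"twist":0},{"gripper":0.04,"tx":0.0005,"ty":0.0007,"tz":0.019,"twist":0},{"gripper":0.04,"tx":0.0005,"ty":0.0007,"tz":0.019,"twist":0},{"gripper":0.04,"tx":0.0005,"ty":0.0007,"tz":0.019,"twist":0}]'
python3 - <<'E'
from h import *
go(532.5,-5.7,70,-90)
s=snap('wrist','w16')
p=env.read_state()['tool_pos']
u,v=proj(s,[p[0],p[1]+.001,p[2]+.0035])
print(circ(s,u,v,60,p[2]+.0035,(10,165,80),(30,255,255)))
E
```

```text
clock: 15.83
tool_pos: [0.5322, -0.0045, 0.0903]
tool_rot: [-3.139, 0.009, 0.022]
force: [0.4, 0.9, -1.0]
finger_gap: 0.0464
pos [532.2  -4.5  90.3] jaw yaw -90.3 tilt z [-0.0141  0.0028 -0.9999] F [ 0.4  0.9 -1. ] gap 46.4 t 15.83 j6 1.52
tx,ty,tz mm [ 0.6  1.2 20.3] twist -0.3
[(np.float64(531.9), np.float64(-3.4), 'r', np.float64(24.5), 'rms', np.float64(0.6)), (np.float64(533.1), np.float64(-3.5), 'r', np.float64(11.2), 'rms', np.float64(2.1))]
```

```bash
python3 -m jog '[{"gripper":0.04,"tx":0.0005,"ty":0.0012,"tz":0,"twist":0},{"gripper":0.04,"tx":0.0005,"ty":0.0012,"tz":0.004,"twist":0},{"gripper":0.04,"tx":0.0006,"ty":0.0012,"tz":0.008,"twist":0},{"gripper":0.04,"tx":0.0007,"ty":0.0012,"tz":0.012,"twist":0},{"gripper":0.04,"tx":0.0007,"ty":0.0012,"tz":0.012,"twist":0}]'
python3 - <<'E'
from h import *
go(532.5,-5.7,70,-90)
s=snap('wrist','w17')
p=env.read_state()['tool_pos']
u,v=proj(s,[p[0],p[1]+.001,p[2]+.0035])
print(circ(s,u,v,60,p[2]+.0035,(10,165,80),(30,255,255)))
E
```

```text
clock: 16.3
tool_pos: [0.5322, -0.0058, 0.0777]
tool_rot: [-3.139, 0.01, 0.024]
force: [-0.4, 0.1, -1.2]
finger_gap: 0.0458
pos [532.2  -5.8  77.7] jaw yaw -90.4 tilt z [-0.0151  0.0028 -0.9999] F [-0.4  0.1 -1.2] gap 45.8 t 16.3 j6 1.52
tx,ty,tz mm [ 0.4 -0.1  7.7] twist -0.4
[(np.float64(531.9), np.float64(-4.7), 'r', np.float64(24.5), 'rms', np.float64(0.6)), (np.float64(533.0), np.float64(-4.8), 'r', np.float64(11.2), 'rms', np.float64(2.8))]
```

```bash
python3 -m jog '[{"gripper":0.04,"tx":0.0003,"ty":0,"tz":0.003,"twist":0},{"gripper":0.04,"tx":0.0005,"ty":0,"tz":0.006,"twist":0},{"gripper":0.04,"tx":0.0005,"ty":0,"tz":0.009,"twist":0},{"gripper":0.04,"tx":0.0006,"ty":0,"tz":0.012,"twist":0},{"gripper":0.04,"tx":0.0006,"ty":0,"tz":0.012,"twist":0}]'
python3 - <<'E'
from h import *
go(532.5,-5.7,59,-90)
E
```

```text
clock: 16.77
tool_pos: [0.5322, -0.0058, 0.0651]
tool_rot: [-3.139, 0.01, 0.025]
force: [0.5, -0.8, -0.9]
finger_gap: 0.046
pos [532.2  -5.8  65.1] jaw yaw -90.4 tilt z [-0.0161  0.0029 -0.9999] F [ 0.5 -0.8 -0.9] gap 46.0 t 16.77 j6 1.52
tx,ty,tz mm [ 0.4 -0.1  6.1] twist -0.4
```

```bash
python3 -m jog '[{"gripper":0.04,"tx":0.0004,"ty":0,"tz":0.002,"twist":0},{"gripper":0.04,"tx":0.0005,"ty":0,"tz":0.004,"twist":0},{"gripper":0.04,"tx":0.0005,"ty":0,"tz":0.0055,"twist":0},{"gripper":0.04,"tx":0.0005,"ty":0,"tz":0.0055,"twist":0}]'
python3 - <<'E'
from h import *
go(532.5,-5.7,58.6,-90)
E
```

```text
clock: 17.1
tool_pos: [0.5323, -0.0058, 0.0592]
tool_rot: [-3.139, 0.01, 0.026]
force: [0.4, 0.0, -0.0]
finger_gap: 0.0463
pos [532.3  -5.8  59.2] jaw yaw -90.4 tilt z [-0.0168  0.003  -0.9999] F [ 0.4  0.  -0. ] gap 46.3 t 17.1 j6 1.52
tx,ty,tz mm [ 0.2 -0.1  0.6] twist -0.4
```

Force is back to ~0 (it carried -1 N before), so the washer is resting. Release, rise, and look again at the washer and tang numerically; then head for the hub.

```bash
python3 -m jog '[{"gripper":0.065,"tx":0,"ty":0,"tz":0,"twist":0},{"gripper":0.065,"tx":0,"ty":0,"tz":0,"twist":0},{"gripper":0.065,"tx":0,"ty":0,"tz":0,"twist":0}]' && python3 -m jog '[{"gripper":0.065,"tx":0,"ty":0,"tz":-0.02,"twist":0},{"gripper":0.065,"tx":0,"ty":0,"tz":-0.05,"twist":0},{"gripper":0.065,"tx":0,"ty":0,"tz":-0.08,"twist":0},{"gripper":0.065,"tx":0,"ty":0,"tz":-0.095,"twist":0},{"gripper":0.065,"tx":0,"ty":0,"tz":-0.095,"twist":0}]'
python3 - <<'E'
from h import *
s=snap('wrist','w18')
for z in(.062,.066):
  u,v=proj(s,[.5322,-.0046,z]);print(z,circ(s,u,v,60,z,(10,165,80),(30,255,255)))
print('tang',proj(s,[.5326,-.0046,.078]))
go(600,-150,155,-90)
E
```

```text
clock: 17.35
tool_pos: [0.5325, -0.0058, 0.0594]
tool_rot: [-3.139, 0.01, 0.026]
force: [-0.1, -0.3, -0.5]
finger_gap: 0.0652
clock: 17.77
tool_pos: [0.5377, -0.0063, 0.1596]
tool_rot: [-3.139, 0.01, 0.011]
force: [0.6, 0.3, 1.4]
finger_gap: 0.065
0.062 [(np.float64(531.6), np.float64(-4.5), 'r', np.float64(24.2), 'rms', np.float64(0.2)), (np.float64(531.5), np.float64(-4.6), 'r', np.float64(11.7), 'rms', np.float64(2.9))]
0.066 [(np.float64(533.0), np.float64(-4.5), 'r', np.float64(23.8), 'rms', np.float64(0.2)), (np.float64(532.9), np.float64(-4.6), 'r', np.float64(11.5), 'rms', np.float64(2.9))]
tang (np.float64(317.7005535305379), np.float64(212.72297833668267))
pos [536.2  -6.2 157.2] jaw yaw -90.4 tilt z [-0.0105  0.0026 -0.9999] F [-0.2  0.4 -0.9] gap 64.8 t 17.82 j6 1.52
tx,ty,tz mm [ 64.7 143.4   1.2] twist -0.4
```

The washer is home (r 24.2 at z=62 mm, centred). Now the hub.

```bash
python3 -m jog '[{"gripper":0.075,"tx":0.015,"ty":0.035,"tz":0,"twist":0},{"gripper":0.075,"tx":0.035,"ty":0.07,"tz":0,"twist":0},{"gripper":0.075,"tx":0.05,"ty":0.105,"tz":0,"twist":0},{"gripper":0.075,"tx":0.065,"ty":0.14,"tz":0,"twist":0},{"gripper":0.075,"tx":0.08,"ty":0.165,"tz":0,"twist":0}]' && python3 -m jog '[{"gripper":0.075,"tx":0.01,"ty":0.025,"tz":0.02,"twist":0},{"gripper":0.075,"tx":0.02,"ty":0.044,"tz":0.03,"twist":0},{"gripper":0.075,"tx":0.02,"ty":0.044,"tz":0.04,"twist":0},{"gripper":0.075,"tx":0.02,"ty":0.044,"tz":0.04,"twist":0},{"gripper":0.075,"tx":0.02,"ty":0.044,"tz":0.04,"twist":0}]'
python3 - <<'E'
from h import *
s=snap('wrist','w19')
go(641,-217,10,-90)
u,v=proj(s,[.641,-.217,.038]);print(u,v)
print('blue',circ(s,u,v,75,.038,(105,130,40),(130,255,255)))
h=cv2.cvtColor(s['pixels'],cv2.COLOR_RGB2HSV);print([h[int(v),int(u)+k].tolist() for k in range(-60,61,8)])
E
```

```text
clock: 18.23
tool_pos: [0.6144, -0.1742, 0.1537]
tool_rot: [-3.139, 0.011, 0.021]
force: [0.4, 0.7, -0.2]
finger_gap: 0.0749
clock: 18.65
tool_pos: [0.6317, -0.2171, 0.1107]
tool_rot: [-3.137, 0.012, 0.028]
force: [-0.4, -0.2, -0.8]
finger_gap: 0.0752
pos [ 632.5 -217.   112.1] jaw yaw -90.4 tilt z [-0.0157  0.004  -0.9999] F [-0.4 -0.4  0.2] gap 75.1 t 18.7 j6 1.21
tx,ty,tz mm [ 10.1   0.4 102. ] twist -0.4
319.96676365367614 197.23777838929044
blue [(np.float64(642.2), np.float64(-212.1), 'r', np.float64(24.6), 'rms', np.float64(0.5)), (np.float64(639.9), np.float64(-211.8), 'r', np.float64(12.8), 'rms', np.float64(0.3))]
[[16, 113, 190], [16, 128, 178], [16, 136, 175], [111, 172, 148], [111, 176, 151], [22, 53, 154], [20, 56, 151], [22, 55, 152], [20, 54, 155], [110, 187, 153], [111, 181, 152], [113, 157, 99], [16, 142, 169], [15, 142, 167], [15, 145, 171], [16, 145, 167]]
```

```bash
python3 -m jog '[{"gripper":0.075,"tx":0.008,"ty":-0.004,"tz":0.01,"twist":0},{"gripper":0.075,"tx":0.009,"ty":-0.004,"tz":0.045,"twist":0},{"gripper":0.075,"tx":0.0095,"ty":-0.004,"tz":0.075,"twist":0},{"gripper":0.075,"tx":0.0095,"ty":-0.004,"tz":0.092,"twist":0},{"gripper":0.075,"tx":0.0095,"ty":-0.004,"tz":0.098,"twist":0}]' && python3 -m jog '[{"gripper":0.075,"tx":0.001,"ty":0,"tz":-0.001,"twist":0},{"gripper":0.07,"tx":0.001,"ty":0,"tz":-0.001,"twist":0},{"gripper":0.07,"tx":0.001,"ty":0,"tz":-0.001,"twist":0}]'
python3 - <<'E'
from h import *
go(640.5,-213.2,12,-90)
E
```

```text
clock: 19.12
tool_pos: [0.6381, -0.21, 0.0102]
tool_rot: [-3.135, 0.008, 0.033]
force: [0.0, 0.2, -1.1]
finger_gap: 0.0752
clock: 19.37
tool_pos: [0.6406, -0.2099, 0.0129]
tool_rot: [-3.136, 0.007, 0.029]
force: [0.1, 0.0, 0.8]
finger_gap: 0.0701
pos [ 640.6 -209.9   12.9] jaw yaw -90.3 tilt z [-0.0184  0.0053 -0.9998] F [0.1 0.  0.8] gap 70.1 t 19.37 j6 1.22
tx,ty,tz mm [-0.1  3.3  0.9] twist -0.3
```

```bash
python3 -m jog '[{"gripper":0.07,"tx":0,"ty":0.0033,"tz":0,"twist":0},{"gripper":0.07,"tx":0,"ty":0.0033,"tz":0,"twist":0},{"gripper":0.07,"tx":0,"ty":0.0033,"tz":0,"twist":0}]' && python3 -m jog '[{"gripper":0.058,"tx":0,"ty":0,"tz":0,"twist":0},{"gripper":0.04,"tx":0,"ty":0,"tz":0,"twist":0},{"gripper":0.04,"tx":0,"ty":0,"tz":0,"twist":0},{"gripper":0.04,"tx":0,"ty":0,"tz":0,"twist":0},{"gripper":0.04,"tx":0,"ty":0,"tz":0,"twist":0}]'
python3 - <<'E'
from h import *
go(532.5,-6,110,-90)
E
```

```text
clock: 19.62
tool_pos: [0.6419, -0.2139, 0.0147]
tool_rot: [-3.137, 0.008, 0.024]
force: [-0.0, 0.5, 0.7]
finger_gap: 0.0698
clock: 20.03
tool_pos: [0.643, -0.2144, 0.0162]
tool_rot: [-3.138, 0.008, 0.021]
force: [0.4, 0.3, 6.7]
finger_gap: 0.0497
pos [ 643.  -214.4   16.2] jaw yaw -90.3 tilt z [-0.0132  0.0033 -0.9999] F [0.4 0.3 6.7] gap 49.7 t 20.03 j6 1.22
tx,ty,tz mm [-112.7 -208.2  -91.6] twist -0.3
```

```bash
python3 -m jog '[{"gripper":0.04,"tx":0,"ty":0,"tz":-0.01,"twist":0},{"gripper":0.04,"tx":-0.005,"ty":-0.005,"tz":-0.04,"twist":0},{"gripper":0.04,"tx":-0.015,"ty":-0.025,"tz":-0.07,"twist":0},{"gripper":0.04,"tx":-0.03,"ty":-0.055,"tz":-0.09,"twist":0},{"gripper":0.04,"tx":-0.045,"ty":-0.085,"tz":-0.1,"twist":0}]' && python3 -m jog '[{"gripper":0.04,"tx":-0.018,"ty":-0.035,"tz":0,"twist":0},{"gripper":0.04,"tx":-0.037,"ty":-0.07,"tz":0,"twist":0},{"gripper":0.04,"tx":-0.055,"ty":-0.1,"tz":0,"twist":0},{"gripper":0.04,"tx":-0.065,"ty":-0.12,"tz":0,"twist":0},{"gripper":0.04,"tx":-0.065,"ty":-0.12,"tz":0,"twist":0}]'
python3 - <<'E'
from h import *
s=snap('wrist','w20')
st_=env.read_state();p=st_['tool_pos'];R=Ro.from_rotvec(st_['tool_rot']).as_matrix()
go(533,-6,105,-90)
z=p[2]+.0218;u,v=proj(s,[p[0]-.003,p[1]+.001,z]);print(u,v)
print(circ(s,u,v,80,z,(105,130,40),(130,255,255)))
E
```

```text
clock: 20.45
tool_pos: [0.6015, -0.13, 0.1211]
tool_rot: [-3.14, 0.011, 0.012]
force: [1.4, 0.4, -0.6]
finger_gap: 0.0497
clock: 20.87
tool_pos: [0.5341, -0.006, 0.1215]
tool_rot: [-3.138, 0.006, 0.017]
force: [-0.5, -0.3, -1.3]
finger_gap: 0.0495
pos [535.7  -7.7 121.9] jaw yaw -90.2 tilt z [-0.0086  0.0022 -1.    ] F [-0.3 -0.2 -0.7] gap 49.8 t 20.92 j6 1.51
tx,ty,tz mm [-2.6 -1.7 16.9] twist -0.2
322.2623591568074 288.23677335438043
[(np.float64(538.1), np.float64(-4.7), 'r', np.float64(27.2), 'rms', np.float64(2.6)), (np.float64(531.5), np.float64(-4.9), 'r', np.float64(12.5), 'rms', np.float64(0.2))]
```

```bash
python3 -m jog '[{"gripper":0.04,"tx":-0.0005,"ty":-0.002,"tz":0.006,"twist":0},{"gripper":0.04,"tx":-0.0005,"ty":-0.002,"tz":0.013,"twist":0},{"gripper":0.04,"tx":-0.0005,"ty":-0.002,"tz":0.013,"twist":0},{"gripper":0.04,"tx":-0.0005,"ty":-0.002,"tz":0.013,"twist":0},{"gripper":0.04,"tx":-0.0005,"ty":-0.002,"tz":0.013,"twist":0}]'
python3 - <<'E'
from h import *
go(535,-5.7,90,-90)
s=snap('wrist','w21')
p=env.read_state()['tool_pos']
z=p[2]+.0218;u,v=proj(s,[p[0]-.003,p[1]+.001,z])
print(circ(s,u,v,80,z,(105,130,40),(130,255,255)))
E
```

```text
clock: 21.33
tool_pos: [0.5353, -0.0065, 0.1084]
tool_rot: [-3.139, 0.008, 0.015]
force: [0.3, -0.6, -0.8]
finger_gap: 0.0499
pos [535.3  -6.5 108.4] jaw yaw -90.3 tilt z [-0.0094  0.0021 -1.    ] F [ 0.3 -0.6 -0.8] gap 49.9 t 21.33 j6 1.52
tx,ty,tz mm [-0.1 -0.7 18.4] twist -0.3
[(np.float64(539.1), np.float64(-5.0), 'r', np.float64(27.1), 'rms', np.float64(2.5)), (np.float64(532.5), np.float64(-5.3), 'r', np.float64(12.5), 'rms', np.float64(0.2))]
```

```bash
python3 -m jog '[{"gripper":0.04,"tx":0,"ty":-0.0007,"tz":0.005,"twist":0},{"gripper":0.04,"tx":0,"ty":-0.0007,"tz":0.01,"twist":0},{"gripper":0.04,"tx":0,"ty":-0.0007,"tz":0.014,"twist":0},{"gripper":0.04,"tx":0,"ty":-0.0007,"tz":0.0175,"twist":0},{"gripper":0.04,"tx":0,"ty":-0.0007,"tz":0.0175,"twist":0}]' && python3 -c "
from h import *
go(535.2,-5.7,87,-90)"
```

```text
clock: 21.8
tool_pos: [0.5343, -0.0056, 0.0898]
tool_rot: [-3.139, 0.007, 0.017]
force: [-1.3, -0.3, -2.6]
finger_gap: 0.0497
pos [534.3  -5.6  89.8] jaw yaw -90.3 tilt z [-0.0111  0.0023 -0.9999] F [-1.3 -0.3 -2.6] gap 49.7 t 21.8 j6 1.52
tx,ty,tz mm [0.9 0.1 2.8] twist -0.3
```

```bash
python3 -m jog '[{"gripper":0.04,"tx":0.0005,"ty":0,"tz":0.001,"twist":0},{"gripper":0.04,"tx":0.0007,"ty":0,"tz":0.002,"twist":0},{"gripper":0.04,"tx":0.0008,"ty":0,"tz":0.003,"twist":0},{"gripper":0.04,"tx":0.0008,"ty":0,"tz":0.0035,"twist":0},{"gripper":0.04,"tx":0.0008,"ty":0,"tz":0.0035,"twist":0}]' && python3 -c "
from h import *
go(535.2,-5.7,84,-90)"
```

```text
clock: 22.22
tool_pos: [0.5351, -0.0056, 0.0863]
tool_rot: [-3.139, 0.008, 0.017]
force: [0.5, 0.1, -1.0]
finger_gap: 0.0497
pos [535.1  -5.6  86.3] jaw yaw -90.3 tilt z [-0.011   0.0023 -0.9999] F [ 0.5  0.1 -1. ] gap 49.7 t 22.22 j6 1.52
tx,ty,tz mm [0.1 0.1 2.3] twist -0.3
```

```bash
python3 -m jog '[{"gripper":0.04,"tx":0.0003,"ty":0,"tz":0.001,"twist":0},{"gripper":0.04,"tx":0.0003,"ty":0,"tz":0.002,"twist":0},{"gripper":0.04,"tx":0.0003,"ty":0,"tz":0.002,"twist":0},{"gripper":0.04,"tx":0.0003,"ty":0,"tz":0.002,"twist":0}]' && python3 -c "
from h import *
go(535.2,-5.7,84,-90)"
```

```text
clock: 22.55
tool_pos: [0.5353, -0.0055, 0.0842]
tool_rot: [-3.139, 0.007, 0.018]
force: [0.0, 0.7, -2.1]
finger_gap: 0.0502
pos [535.3  -5.5  84.2] jaw yaw -90.3 tilt z [-0.0112  0.0023 -0.9999] F [ 0.   0.7 -2.1] gap 50.2 t 22.55 j6 1.52
tx,ty,tz mm [-0.1  0.2  0.2] twist -0.3
```

```bash
python3 -m jog '[{"gripper":0.04,"tx":0,"ty":0,"tz":0.001,"twist":0},{"gripper":0.04,"tx":0,"ty":0,"tz":0.002,"twist":0},{"gripper":0.04,"tx":0,"ty":0,"tz":0.002,"twist":0},{"gripper":0.04,"tx":0,"ty":0,"tz":0.002,"twist":0}]' && python3 -c "
from h import *
s=snap('wrist','w22');go(535.2,-5.7,84,-90)
p=env.read_state()['tool_pos'];z=p[2]+.0218;u,v=proj(s,[p[0]-.003,p[1]+.001,z])
for d in (.018,.0218,.026):print(d,circ(s,u,v,80,p[2]+d,(105,130,40),(130,255,255))[1:])"
```

```text
clock: 22.88
tool_pos: [0.5352, -0.0055, 0.0821]
tool_rot: [-3.139, 0.008, 0.018]
force: [-0.0, -0.1, -1.3]
finger_gap: 0.0499
pos [535.3  -5.5  82.2] jaw yaw -90.3 tilt z [-0.0112  0.0023 -0.9999] F [-0.1 -0.4 -1.8] gap 49.5 t 22.93 j6 1.52
tx,ty,tz mm [-0.1  0.2 -1.8] twist -0.3
0.018 [(np.float64(529.8), np.float64(-4.3), 'r', np.float64(13.0), 'rms', np.float64(0.2))]
0.0218 [(np.float64(532.4), np.float64(-4.4), 'r', np.float64(12.6), 'rms', np.float64(0.2))]
0.026 [(np.float64(535.4), np.float64(-4.4), 'r', np.float64(12.1), 'rms', np.float64(0.2))]
```

```bash
python3 -m jog '[{"gripper":0.04,"tx":0,"ty":0,"tz":0.001,"twist":0},{"gripper":0.04,"tx":0,"ty":0,"tz":0.002,"twist":0},{"gripper":0.04,"tx":0,"ty":0,"tz":0.003,"twist":0},{"gripper":0.04,"tx":0,"ty":0,"tz":0.003,"twist":0}]' && python3 -c "
from h import *
go(535.2,-5.7,78,-90)"
```

```text
clock: 23.27
tool_pos: [0.5351, -0.0055, 0.0789]
tool_rot: [-3.139, 0.007, 0.018]
force: [-0.8, 1.1, -1.7]
finger_gap: 0.0496
pos [535.1  -5.5  78.9] jaw yaw -90.3 tilt z [-0.0114  0.0023 -0.9999] F [-0.8  1.1 -1.7] gap 49.6 t 23.27 j6 1.52
tx,ty,tz mm [0.1 0.2 0.9] twist -0.3
```

```bash
python3 -m jog '[{"gripper":0.04,"tx":0,"ty":0,"tz":0.0007,"twist":0},{"gripper":0.04,"tx":0,"ty":0,"tz":0.0007,"twist":0},{"gripper":0.04,"tx":0,"ty":0,"tz":0.0007,"twist":0}]' && python3 -m jog '[{"gripper":0.04,"tx":0,"ty":0,"tz":0.0007,"twist":0},{"gripper":0.04,"tx":0,"ty":0,"tz":0.0007,"twist":0},{"gripper":0.04,"tx":0,"ty":0,"tz":0.0007,"twist":0}]' && python3 -m jog '[{"gripper":0.04,"tx":0,"ty":0,"tz":0.0007,"twist":0},{"gripper":0.04,"tx":0,"ty":0,"tz":0.0007,"twist":0},{"gripper":0.04,"tx":0,"ty":0,"tz":0.0007,"twist":0}]' &&  python3 -c "
from h import *
go(535.2,-5.7,78,-90)"
```

```text
clock: 23.52
tool_pos: [0.5352, -0.0055, 0.0782]
tool_rot: [-3.139, 0.007, 0.018]
force: [0.1, 0.1, -0.7]
finger_gap: 0.0498
clock: 23.77
tool_pos: [0.5354, -0.0055, 0.0782]
tool_rot: [-3.139, 0.007, 0.017]
force: [-2.9, -0.0, 5.1]
finger_gap: 0.0499
clock: 24.02
tool_pos: [0.5354, -0.0055, 0.0782]
tool_rot: [-3.139, 0.007, 0.017]
force: [-4.3, -0.8, 6.0]
finger_gap: 0.0499
pos [535.4  -5.5  78.2] jaw yaw -90.3 tilt z [-0.0109  0.0023 -0.9999] F [-4.3 -0.8  6. ] gap 49.9 t 24.02 j6 1.52
tx,ty,tz mm [-0.2  0.2  0.2] twist -0.3
```

It stops rigidly at TCP 78.2 mm, exactly 62 mm above the grasp height, with no catch at the 10-mm-higher stop, so the slot dropped straight over the tang. Release, back off, and check.

```bash
python3 -m jog '[{"gripper":0.04,"tx":0,"ty":0,"tz":-0.0003,"twist":0},{"gripper":0.07,"tx":0,"ty":0,"tz":-0.0003,"twist":0},{"gripper":0.07,"tx":0,"ty":0,"tz":-0.0003,"twist":0},{"gripper":0.07,"tx":0,"ty":0,"tz":-0.0003,"twist":0},{"gripper":0.07,"tx":0,"ty":0,"tz":-0.0003,"twist":0}]' && python3 -m jog '[{"gripper":0.07,"tx":0,"ty":0,"tz":-0.02,"twist":0},{"gripper":0.07,"tx":0,"ty":0,"tz":-0.05,"twist":0},{"gripper":0.07,"tx":0,"ty":0,"tz":-0.085,"twist":0},{"gripper":0.07,"tx":0,"ty":0,"tz":-0.1,"twist":0},{"gripper":0.07,"tx":0,"ty":0,"tz":-0.1,"twist":0}]' && python3 -m jog '[{"gripper":0.07,"tx":0.005,"ty":0.035,"tz":0,"twist":0},{"gripper":0.07,"tx":0.005,"ty":0.075,"tz":0,"twist":0},{"gripper":0.07,"tx":0.005,"ty":0.11,"tz":0,"twist":0},{"gripper":0.07,"tx":0.005,"ty":0.14,"tz":0,"twist":0},{"gripper":0.07,"tx":0.005,"ty":0.14,"tz":0,"twist":0}]'
python3 - <<'E'
from h import *
a=snap('scene','sc9');b=snap('side','sd9')
out=[]
for s in(a,b):
    u,v=map(int,proj(s,[.532,-.0046,.06]));k=400/80
    im=cv2.resize(s['pixels'][v-40:v+40,u-40:u+40],(400,400),interpolation=0)
    for z,c in((.062,(255,0,0)),(.1,(0,255,0))):
        pts=np.array([[(np.array(proj(s,[.532+.026*np.cos(t),-.0046+.026*np.sin(t),z]))-[u-40,v-40]+.5)*k] for t in np.linspace(0,6.28,40)],np.int32)
        cv2.polylines(im,[pts],True,c,1)
    out.append(im)
cv2.imwrite('pics/fin.png',np.hstack(out)[:,:,::-1]); go(532,-6,150)
E
```

```text
clock: 24.43
tool_pos: [0.5355, -0.0055, 0.0784]
tool_rot: [-3.139, 0.007, 0.017]
force: [-0.2, 0.4, 1.2]
finger_gap: 0.0698
clock: 24.85
tool_pos: [0.5403, -0.006, 0.1837]
tool_rot: [-3.14, 0.007, 0.002]
force: [0.1, -0.2, 0.9]
finger_gap: 0.0702
clock: 25.27
tool_pos: [0.5441, -0.1507, 0.1823]
tool_rot: [3.141, -0.013, -0.003]
force: [-0.9, 1.1, 0.2]
finger_gap: 0.0701
pos [ 543.8 -146.8  182.1] jaw yaw -90.4 tilt z [-0.003   0.0027 -1.    ] F [-0.  -1.1 -0.1] gap 69.9 t 25.37 j6 1.27
tx,ty,tz mm [ -12.8 -140.6   32.5] twist 0
```

View pics/fin.png

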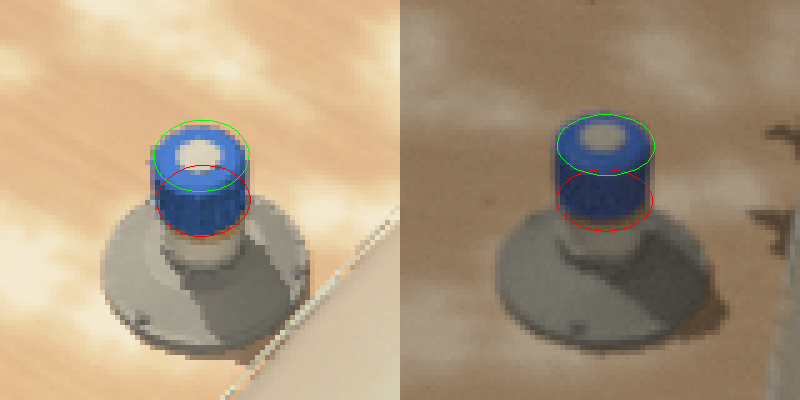

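```bash
python3 -c "
from h import *
print(env.finish_job())"
```

```text
the job is handed in; nothing more can be done
None
```

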